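# Put the carving tools away in the chest

## Task

Put the carving tools away. First lift the mallet and the carved border off the shut chest lid and lay them flat on the open bench, then raise the lid until it rests open on its stop and let go of it, and lay every gouge and chisel from the bench down flat in the chest, cutting edge towards the hinge (on the felt) and handle towards the front. Finally lower the lid until it is fully shut; do not drop the border or the tools, do not let the lid slam, and leave the glue bottle, wax jar and oilstone where they are.

Things in the scene. Friction and masses are not known exactly. Their poses are not given: they have to be found in the camera images.
- chest: Wooden tool chest, fixed to the bench, front turned to the robot's right. 215 mm front to back, 270 long, 78 high without lid; walls 10, floor 10 thick (inside 195 x 250, 68 deep). Blue felt on the back half of the inner floor (x 12 to 97 mm), for the cutting edges. Origin: middle of its underside (z = 0 on the bench); x from front to back (hinge side), y along its length, z up.
- lid (a joint): Lid's hinge angle, rad: 0 shut, 1.75 fully open on its stop. The lid is a 12 mm board, 215 x 270 mm, 0.46 kg, its top 90.5 mm above the bench when shut, hinged along the top of the back wall. Let go below about 1.5 it falls shut; beyond 1.6 it falls onto the stop and stays there. Hinge lightly damped.
- lid_bar (a point): Middle of the lid's bow handle: round steel bar 10 mm thick, 100 mm long, parallel to the chest's y, its ends fixed to the lid's front edge, bar's middle 40 mm off that edge. Lid shut: 84.5 mm above the bench, in front of the chest. It can be pinched from above at any lid angle and turns in the fingers.
- lid_hinge (a point): Hinge line at the middle of the chest's length, 78.5 mm above the bench, at chest x = +107.5 mm. The lid turns about the chest's y, front edge upwards. Lid shut, the bar's middle lies 255 mm from here towards the front (chest -x) and 6 mm higher.
- mallet: Wooden joiner's mallet lying flat, at the start on the lid. Head 55 x 110 x 60 mm (x, y, z); square handle 24 x 24 mm, 18 to 42 mm above the underside. Origin: level with the head's underside, below the handle 30 mm behind the head; x along the handle to the head (head x 30 to 85, handle 30 back to -90 mm), z up. About 0.34 kg, centre of mass about x = 46 mm.
- border: Carved wooden border, a flat strip 165 x 58 x 14 mm with low relief (to 20 mm) on top, at the start on the lid beside the mallet. Origin: middle of the underside; x along its length, y across, z up. 0.12 kg.
- glue: White glue bottle, 60 mm thick, 170 mm tall, standing to the left. Not part of the job. Origin: middle of its underside.
- wax: Squat wax jar, 76 mm thick, 55 mm tall. Not part of the job. Origin: middle of its underside.
- oilstone: Oilstone in its wooden holder, 190 x 75 x 36 mm. Not part of the job. Origin: middle of its underside, x along its length.
- gouge1: Carving tool (wide gouge) lying on the bench, 164 mm long: dark octagonal handle 24 mm thick (x -82 to 16 mm, thinner to its ends), steel blade 10 to 17 mm wide to x = 82 mm, its middle 12 mm up. Origin: underside of the handle at mid-length; x along the tool to the cutting edge, z up. 0.075 kg, centre of mass about x = -14 mm. None if absent.
- gouge1_tip (a point): Middle of the cutting edge of gouge1: x = 82 mm, z = 12 mm in its frame.
- gouge2: Carving tool (middling gouge) lying on the bench, 164 mm long: dark octagonal handle 24 mm thick (x -82 to 16 mm, thinner to its ends), steel blade 10 to 17 mm wide to x = 82 mm, its middle 12 mm up. Origin: underside of the handle at mid-length; x along the tool to the cutting edge, z up. 0.075 kg, centre of mass about x = -14 mm. None if absent.
- gouge2_tip (a point): Middle of the cutting edge of gouge2: x = 82 mm, z = 12 mm in its frame.
- gouge3: Carving tool (flat chisel) lying on the bench, 164 mm long: dark octagonal handle 24 mm thick (x -82 to 16 mm, thinner to its ends), steel blade 10 to 17 mm wide to x = 82 mm, its middle 12 mm up. Origin: underside of the handle at mid-length; x along the tool to the cutting edge, z up. 0.075 kg, centre of mass about x = -14 mm. None if absent.
- gouge3_tip (a point): Middle of the cutting edge of gouge3: x = 82 mm, z = 12 mm in its frame.
- gouge4: Carving tool (narrow gouge) lying on the bench, 164 mm long: dark octagonal handle 24 mm thick (x -82 to 16 mm, thinner to its ends), steel blade 10 to 17 mm wide to x = 82 mm, its middle 12 mm up. Origin: underside of the handle at mid-length; x along the tool to the cutting edge, z up. 0.075 kg, centre of mass about x = -14 mm. None if absent.
- gouge4_tip (a point): Middle of the cutting edge of gouge4: x = 82 mm, z = 12 mm in its frame.
Not all that is in view belongs to the job. Leave any yellow look-alike of the mallet alone. What is shaped like the gouge3 but blue is not meant.

How it is judged (in metres and radians):
On the way, in this order (a step that is already met when the one before it is completed fails the run):
1. mallet and border lie flat on the bench, let go, the lid still shut (height (world z) of each of mallet, border below 0.008 m and angle between each of mallet, border's own z axis and vertical below 0.12 rad and horizontal distance between each of mallet, border and chest above 0.12 m and contact force between the fingers and mallet below 0.05 N and contact force between the fingers and border below 0.05 N and value of joint lid below 0.05 rad), for 0.2 s.
2. the lid rests open on its stop, let go (value of joint lid above 1.69 rad and contact force between the fingers and chest below 0.05 N), for 0.3 s.
3. every gouge and chisel lies in the open chest, edge towards the hinge, handle towards the front, let go (x of gouge1 in the frame of chest between -0.06 and 0.06 m and y of gouge1 in the frame of chest between -0.125 and 0.125 m and z of each of gouge1, gouge2, gouge3, gouge4 in the frame of chest below 0.05 m and z of each of gouge1_tip, gouge2_tip, gouge3_tip, gouge4_tip in the frame of chest below 0.065 m and x of each of gouge1_tip, gouge2_tip, gouge3_tip, gouge4_tip in the frame of chest above 0.03 m and x of gouge2 in the frame of chest between -0.06 and 0.06 m and y of gouge2 in the frame of chest between -0.125 and 0.125 m and x of gouge3 in the frame of chest between -0.06 and 0.06 m and y of gouge3 in the frame of chest between -0.125 and 0.125 m and x of gouge4 in the frame of chest between -0.06 and 0.06 m and y of gouge4 in the frame of chest between -0.125 and 0.125 m and value of joint lid above 1.6 rad and contact force between the fingers and gouge1 below 0.05 N and contact force between the fingers and gouge2 below 0.05 N and contact force between the fingers and gouge3 below 0.05 N and contact force between the fingers and gouge4 below 0.05 N), for 0.2 s.
At the end, for the whole second after the job is handed in: The lid is shut (within 0.04 rad); every gouge and chisel present lies inside, cutting edge in the hinge half (edge at least 30 mm behind the chest's middle) and at rest; mallet and border lie flat (within 0.12 rad) on the bench outside the chest (x of gouge1 in the frame of chest between -0.06 and 0.06 m and y of gouge1 in the frame of chest between -0.125 and 0.125 m and z of each of gouge1, gouge2, gouge3, gouge4 in the frame of chest below 0.05 m and z of each of gouge1_tip, gouge2_tip, gouge3_tip, gouge4_tip in the frame of chest below 0.065 m and x of each of gouge1_tip, gouge2_tip, gouge3_tip, gouge4_tip in the frame of chest above 0.03 m and x of gouge2 in the frame of chest between -0.06 and 0.06 m and y of gouge2 in the frame of chest between -0.125 and 0.125 m and x of gouge3 in the frame of chest between -0.06 and 0.06 m and y of gouge3 in the frame of chest between -0.125 and 0.125 m and x of gouge4 in the frame of chest between -0.06 and 0.06 m and y of gouge4 in the frame of chest between -0.125 and 0.125 m and linear speed of each of gouge1, gouge2, gouge3, gouge4 below 0.03 m/s and height (world z) of each of mallet, border below 0.008 m and angle between each of mallet, border's own z axis and vertical below 0.12 rad and horizontal distance between each of mallet, border and chest above 0.12 m and value of joint lid below 0.04 rad); the robot touches nothing.
It fails at once if the lid is raised with the mallet or the border still on it ((value of joint lid above 0.15 rad and height (world z) of mallet above 0.05 m and contact force between mallet and chest above 0.2 N) or (value of joint lid above 0.15 rad and height (world z) of border above 0.05 m and contact force between border and chest above 0.2 N)).
It fails at once if a carving tool or the border is dropped from a height or thrown (over 1 m/s out of the fingers) ((linear speed of gouge1 above 1 m/s and contact force between the fingers and gouge1 below 0.01 N) or (linear speed of gouge2 above 1 m/s and contact force between the fingers and gouge2 below 0.01 N) or (linear speed of gouge3 above 1 m/s and contact force between the fingers and gouge3 below 0.01 N) or (linear speed of gouge4 above 1 m/s and contact force between the fingers and gouge4 below 0.01 N) or (linear speed of border above 1 m/s and contact force between the fingers and border below 0.01 N)).
It fails at once if the lid slams shut (value of joint lid below 0.4 rad and velocity of joint lid below -2 rad/s).
It fails at once if glue bottle, wax jar or oilstone is disturbed (30 mm) (distance of any of glue, wax, oilstone from where it was at the start of the episode above 0.03 m).
Of gouge1, gouge2, gouge3, gouge4 only 2 to 4 are there at a start; the rules pass over those that are not, and their reading is None.
At some moment in a run one of gouge1, gouge2, gouge3, gouge4 may be knocked a few centimetres aside while the robot is not near it.
It also fails if it takes over 210 s, if anything falls off the work surface, if the arm or the gripper's body presses on something with over 40 N, if the wrist force passes 120 N, or if a joint passes its speed limit or range.

## Robot

A 7-joint arm with a two-finger parallel gripper is mounted at the origin on the work surface. World frame = base frame: x ahead of the robot, y to its left, z up, the work surface at z = 0. Lengths are in m, angles in degrees, forces in N, time in s.
With the tool pointing down it reaches from about 0.425 to 0.875 m from the base axis. Payload 4.7 kg.
Tool frame: the origin (TCP) lies on the centre line of the jaws, within the pads' length; the fingertips stand 17 mm ahead of it and the grasp point (between the pads) lies 2 mm behind it; z points along the fingers, y is the line along which they close (so a half turn about z gives the same grasp; the last joint's range is limited). The gripper opens to 87 mm and grips with 3 to 60 N. Pads are 19 mm wide; open, the fingers measure 117 mm over their backs; the gripper's body (75 mm by 190 mm) begins 51 mm behind the grasp point.
Start: joints at [-65.942, 18.392, -4.016, 83.108, 1.295, 78.541, -3.26], TCP at [0.257, 0.597, 0.24] pointing down, gripper open.
Joint ranges: [-163.93, 163.93], [-17.29, 119.83], [-79.2, 71.16], [3.27, 140.29], [-89.18, 269.18], [5.43, 117.66], [-154.24, 154.24]. Speed limits (degrees/s): [147.25, 147.25, 180, 180, 180, 180, 180].

## Interface

Orientations are given as [roll, pitch, yaw] about the fixed x, y, z axes, in that order (R = Rz(yaw) Ry(pitch) Rx(roll)).
In Python, from cell import env, read_camera gives the robot as it stands.
- The arm moves only by the shell command python3 -m jog 'ROWS' [FORCE]. ROWS is JSON, a list of rows, each a list of 5 numbers: the opening, from 0 (shut) to 1 (fully open), then the shift along the tool's x, y, z each as a share of 0.02 m, from -1 to 1, then the turn about the tool's z as a share of 45 degrees, from -1 to 1. In form: [[gripper, x, y, z, yaw], ...]. A call has 1 to 12 rows; each row shifts and turns the commanded pose from where the row before left it, along the tool's axes as they then stand; what a row does not reach is not made up. A row lasts 1/12 s, in which the tool goes at most 41.7 mm and 7.16 degrees, less where a joint would pass 70% of its speed; a pose out of reach is approached as far as the arm can. A call with a number of a shift or a turn outside -1 to 1 is refused whole. A call with a gripper value outside its range is refused whole. The fingers move at their own pace and stop on an object; FORCE is the grip in N (left out, the last holds). Time passes only in rows, so rows that do not move let the fingers close. It gives the time, the measured TCP pose, the force, the opening and the grip force at its end, in the units of the state.
- env.get_obs(): the state, without advancing time (a new reading comes with each control period).
- read_camera(name): name is "side" or "top"; returns a dict with "color" (400x640x3 uint8, red, green, blue), "range_z" (400x640 float32, m along the optical axis (not along the pixel's ray), 0 where there is no reading), "mtx" (3x3 intrinsics, pixels), "world_from_camera" (4x4, takes a point from camera to world coordinates). Camera axes: x right, y down, z forward; pixel columns grow to the right and rows downward; lengths in m; the calibration is good to about 2 mm. A picture is of the moment at which its call begins.
- env.sign_off(): hands the job in; it is judged then, once.
The state is a dict: "time_s": time; "qpos": joint angles; "joint_velocities": joint speeds; "effort": joint torques, N m; "tool_pos": TCP position; "tool_rot": TCP orientation; "force": force on the tool from outside, world axes, zero at the start; "wrist_torque": the same for the moment, N m; "grip_width": finger opening in m; "grasp_force": force on a finger pad.
Only numpy, scipy, OpenCV 4.12 (cv2) and the standard library are available. Lean on these libraries where they do the work, as an engineer would, in place of code of your own. Each camera call takes 0.05 s, during which the arm holds its last target. There are 200 camera calls.

## Working session

There is one attempt and no reset: what is moved stays moved. The work goes in short steps, Python scripts to look and compute and a shell command to move; the robot and the scene stay as the last step left them, time stands still between calls to the robot, and variables do not carry over. Pictures are saved under pics/ and viewed, at most 14 in all, crops included, and the job is handed in when it is done.

```bash
mkdir -p pics; ls; cat > h.py <<'E'
import numpy as np,cv2
from cell import env,read_camera
def shot(n):
    c=read_camera(n); return c
def save(c,fn): cv2.imwrite('pics/'+fn,c['color'][:,:,::-1])
def pts(c):
    z=c['range_z'];K=c['mtx'];v,u=np.indices(z.shape)
    P=np.stack([(u-K[0,2])/K[0,0]*z,(v-K[1,2])/K[1,1]*z,z],-1)
    T=c['world_from_camera'];W=P@T[:3,:3].T+T[:3,3];W[z==0]=np.nan
    return W
E
python3 - <<'E'
from h import *
o=env.get_obs();print(o['tool_pos'],o['tool_rot'],o['time_s'],o['grip_width'])
for n in('top','side'):
    c=shot(n);save(c,n+'0.png');np.savez('pics/'+n+'0.npz',**c);print(c['mtx'],c['world_from_camera'])
E
```

```text
pics
[0.25642103 0.59671451 0.23844823] [-1.79890885e+02  4.66788713e-03  1.56752224e+02] 0.0 0.08673464692000081
[[430.51272781   0.         326.45329136]
 [  0.         430.51272781 196.15895171]
 [  0.           0.           1.        ]] [[-0.00462747 -0.99581011  0.09132802  0.38740225]
 [-0.99994842  0.00378221 -0.00942609  0.02112582]
 [ 0.00904118 -0.09136693 -0.99577625  1.48842815]
 [ 0.          0.          0.          1.        ]]
[[395.45615276   0.         316.55281699]
 [  0.         395.45615276 196.95930775]
 [  0.           0.           1.        ]] [[ 0.70262275 -0.41680187  0.57671264 -0.26500288]
 [-0.71152642 -0.40337692  0.57534095 -0.75796455]
 [-0.00717062 -0.81459392 -0.57998735  0.87721572]
 [ 0.          0.          0.          1.        ]]
```

View pics/top0.png

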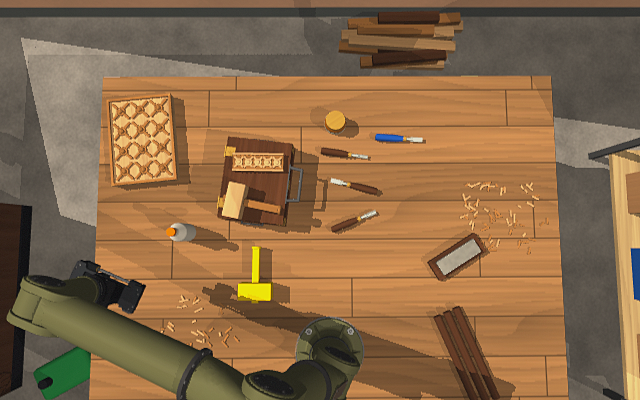

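View pics/side0.png

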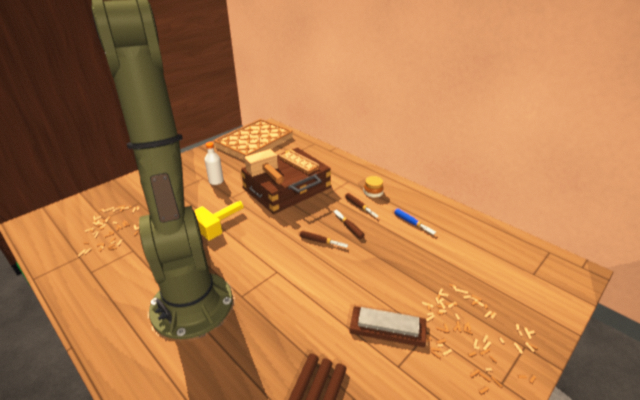

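The top view shows the shut chest (255,182) with its bar (296,185). On the lid are the mallet (250,202) and the border (258,162).

There are three dark-handled tools, at (345,154), (355,186) and (355,220). The similar tool at (400,138) is blue and the mallet at (255,275) is yellow, so neither is part of the job. The wax jar is at (335,120), the glue at (180,232) and the oilstone at (457,257).

Next I measure them and make one enlarged crop to confirm.

```bash
cat >> h.py <<'E'
def blobs(W,zlo,zhi,box,minpx=25):
    m=((W[...,2]>zlo)&(W[...,2]<zhi)).astype(np.uint8)
    u0,v0,u1,v1=box;k=np.zeros_like(m);k[v0:v1,u0:u1]=1;m&=k
    n,l,s,ce=cv2.connectedComponentsWithStats(m)
    for i in range(1,n):
        if s[i,4]<minpx: continue
        yield l==i,ce[i]
def rect(P):
    r=cv2.minAreaRect((P[:,:2]*1000).astype(np.float32)); return r
def tools(c,box=(300,100,440,245)):
    W=pts(c);out=[]
    for m,ce in blobs(W,.006,.045,box):
        P=W[m][:,:2];C=c['color'][m].astype(int)
        mu=P.mean(0);d=np.linalg.svd(P-mu)[2][0]
        t=(P-mu)@d;bri=C.min(1)
        if np.corrcoef(t,bri)[0,1]<0:d=-d;t=-t
        mid=mu+d*(t.max()+t.min())/2
        out.append((np.round(ce),np.round(mid,3),round(float(np.degrees(np.arctan2(d[1],d[0]))),1),round(float(np.ptp(t)),3),round(float(np.nanmax(W[m][:,2])),3),np.median(C,0)))
    return out
E
python3 - <<'E'
from h import *
c=dict(np.load('pics/top0.npz'));W=pts(c)
print('bench z',W[300,400],W[180,420])
for t in tools(c):print(t)
print('lid etc')
for m,ce in blobs(W,.08,.098,(200,120,320,240)):print(ce,m.sum(),rect(W[m]),np.median(W[m][:,2]))
print('on lid')
for m,ce in blobs(W,.099,.2,(200,120,310,240)):print(ce,m.sum(),rect(W[m]),np.percentile(W[m][:,2],[5,50,95]))
for n,(u,v) in dict(glue=(180,232),wax=(335,120),oil=(457,257),yel=(255,290),tray=(140,140)).items():print(n,W[v,u])
im=c['color'][95:255,195:435,::-1];cv2.imwrite('pics/crop0.png',cv2.resize(im,None,fx=3.3,fy=3.3,interpolation=cv2.INTER_CUBIC))
E
```

```text
bench z [ 0.16881884 -0.24081501  0.00408388] [ 0.58036325 -0.32165452 -0.00809479]
(array([334., 129.]), array([ 0.756, -0.022]), 85.4, 0.078, 0.045, array([122. ,  80.5,  39.5]))
(array([396., 138.]), array([ 0.723, -0.244]), -93.1, 0.168, 0.033, array([ 42.,  97., 178.]))
(array([340., 153.]), array([ 0.669, -0.055]), -97.4, 0.168, 0.031, array([101.,  62.,  39.]))
(array([356., 187.]), array([ 0.558, -0.085]), 75.4, 0.166, 0.03, array([106.,  64.,  40.]))
(array([350., 222.]), array([ 0.438, -0.084]), -68.1, 0.165, 0.033, array([107.,  65.,  41.]))
lid etc
[259.32032115 179.52990033] 3612 ((567.4094848632812, 222.77642822265625), (266.56732177734375, 270.63299560546875), 83.41149139404297) 0.0913215622303638
on lid
[257.70995671 162.05844156] 924 ((625.448974609375, 230.22024536132812), (165.24169921875, 61.33747100830078), 86.81849670410156) [0.10176794 0.10742568 0.11308108]
[242.59686888 202.02152642] 1022 ((488.764404296875, 244.79953002929688), (185.32217407226562, 109.54081726074219), 78.46914672851562) [0.12594668 0.14864005 0.1552712 ]
glue [0.40095155 0.46972569 0.12461379]
wax [ 0.77864074 -0.02268994  0.05538689]
oil [ 0.31396704 -0.43000693  0.03441006]
yel [0.2125946  0.24125125 0.06553385]
tray [0.71636564 0.64470142 0.03280845]
```

View pics/crop0.png

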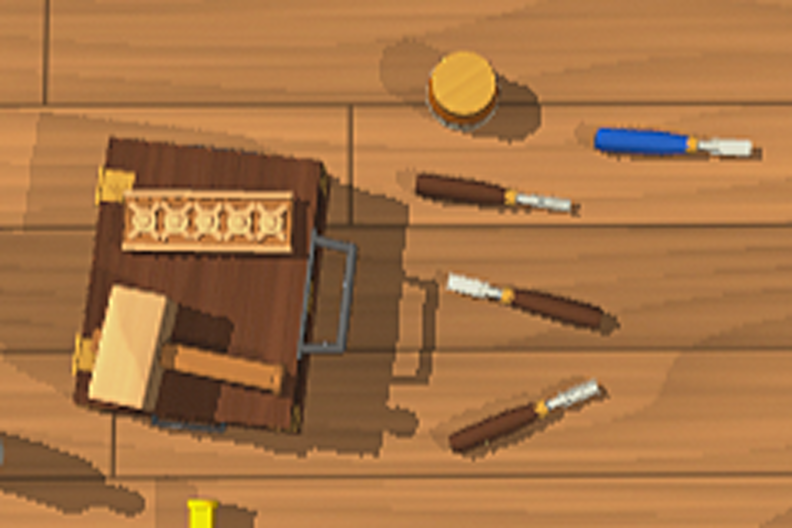

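The crop shows the pale mallet at (170,340), the border at (208,220) and the bar at (340,295). The dark-handled tools are at (495,192), (530,303) and (525,416), and these three are the gouges and chisel meant, since the fourth is blue. Now for the precise grasp points.

```bash
cat >> h.py <<'E'
def ray(c,u,v,z):
    K=c['mtx'];T=c['world_from_camera'];d=T[:3,:3]@np.array([(u-K[0,2])/K[0,0],(v-K[1,2])/K[1,1],1]);o=T[:3,3]
    return o+d*(z-o[2])/d[2]
E
python3 - <<'E'
from h import *
for n in('top',):
    c=dict(np.load(f'pics/{n}0.npz'));W=pts(c)
    C=c['color'].astype(int)
    # bar: greyish pixels right of lid
    v,u=np.nonzero((C.max(2)-C.min(2)<25)&(C.max(2)<175)); k=(u>283)&(u<310)&(v>160)&(v<210)
    P=np.array([ray(c,a,b,.0845)[:2] for a,b in zip(u[k],v[k])]);print('bar px',k.sum(),rect(P),u[k].min(),u[k].max(),v[k].min(),v[k].max())
    # lid by dark colour: corners by plane
    m=(W[...,2]>.084)&(W[...,2]<.097);m[:, :205]=0;m[:,320:]=0
    m2=cv2.morphologyEx(m.astype(np.uint8),cv2.MORPH_CLOSE,np.ones((25,25)));m2=cv2.morphologyEx(m2,cv2.MORPH_OPEN,np.ones((21,21)))
    m2[:115]=0;m2[245:]=0
    cs=max(cv2.findContours(m2,0,2)[0],key=cv2.contourArea)[:,0]
    P=np.array([ray(c,a,b,.0905)[:2] for a,b in cs]);print('lid',rect(P))
    m=(W[...,2]>.138)&(W[...,2]<.165);m[:,:205]=0;m[:,320:]=0;m[:140]=0;m[240:]=0
    v,u=np.nonzero(m);P=np.array([ray(c,a,b,.1505)[:2] for a,b in zip(u,v)]);print('head',rect(P),P.mean(0))
    m=(W[...,2]>.118)&(W[...,2]<.137);m[:,:235]=0;m[:,300:]=0;m[:175]=0;m[240:]=0
    v,u=np.nonzero(m);P=np.array([ray(c,a,b,.1325)[:2] for a,b in zip(u,v)]);print('handle',rect(P),P.mean(0),len(P))
E
```

```text
bar px 237 ((550.2301025390625, 114.91714477539062), (47.254825592041016, 155.89779663085938), 83.67975616455078) 285 302 162 209
lid ((566.8258056640625, 221.65728759765625), (264.2001647949219, 269.6550598144531), 83.42035675048828)
head ((488.27984619140625, 243.2137451171875), (181.4258270263672, 109.21478271484375), 78.47239685058594) [0.4986024  0.29453825]
handle ((479.24591064453125, 213.67593383789062), (122.18397521972656, 103.81431579589844), 78.2387466430664) [0.48252202 0.21910062] 300
```

```bash
cat > to.py <<'E'
import sys,numpy as np
from cell import env
# units (20 mm / 45 deg): turn first, then shift in the turned axes
x,y,z,yaw=map(float,sys.argv[1:5]);o=env.get_obs();p=o['tool_pos'];y0=o['tool_rot'][2]
if len(sys.argv)>5:p=list(map(float,sys.argv[5:8]));y0=float(sys.argv[8])
a=np.radians(yaw);d=np.array([x-p[0],y-p[1]])*50
t=-(yaw-y0);t=t if len(sys.argv)>5 else (t+180)%360-180
print('turn %.2f  x %.2f y %.2f z %.2f'%(t/45,d@[np.cos(a),np.sin(a)],d@[np.sin(a),-np.cos(a)],-(z-p[2])*50),'from',np.round(p,4),round(y0,1))
E
python3 -m jog '[[0.6,-0.974,-0.619,0,0],[0.6,-0.974,-0.619,0,0],[0.6,-0.974,-0.619,0,0],[0.6,-0.974,-0.619,0,0],[0.6,-0.974,-0.619,0,0],[0.6,-0.974,-0.619,0,0],[0.6,-0.974,-0.619,0,0],[0.6,-0.974,-0.619,0,0],[0.6,-0.974,-0.619,0,0]]'
python3 -m jog '[[0.6,-0.974,-0.619,0,0],[0.6,-0.974,-0.619,0,0],[0.6,-0.974,-0.619,0,0],[0.6,-0.974,-0.619,0,0],[0.6,-0.974,-0.619,0,0],[0.6,-0.974,-0.619,0,0],[0.6,-0.974,-0.619,0,0],[0.6,-0.974,-0.619,0,0],[0.6,-0.974,-0.619,0,0]]'
python3 -m jog '[[0.6,0,0,0,0.145],[0.6,0,0,0,0.145],[0.6,0,0,0,0.145],[0.6,0,0,0,0.145],[0.6,0,0,0,0.145],[0.6,0,0,0,0.145],[0.6,0,0,0,0.145],[0.6,0,0,0,0.145],[0.6,0,0,0,0.145],[0.6,0,0,0,0.145],[0.6,0,0,0,0.145],[0.6,0,0,0,0.145]]'
python3 -m jog '[[0.6,0,0,0,0],[0.6,0,0,0,0]]'
python3 to.py .490 .254 .118 78.3; python3 -c "
from cell import env;print(env.get_obs()['qpos'])"
```

```text
time_s: 0.85
tool_pos: [0.374, 0.4244, 0.2391]
tool_rot: [-180.0, -0.0, 156.8]
force: [-0.1, 0.5, 0.3]
grip_width: 0.0528
grasp_force: 0.0
time_s: 1.6
tool_pos: [0.4911, 0.2529, 0.2392]
tool_rot: [-180.0, -0.0, 156.8]
force: [-0.0, -0.3, 0.1]
grip_width: 0.0525
grasp_force: 0.0
time_s: 2.6
tool_pos: [0.4905, 0.2539, 0.2391]
tool_rot: [-180.0, 0.0, 78.1]
force: [0.3, -0.4, -0.4]
grip_width: 0.0525
grasp_force: 0.0
time_s: 2.77
tool_pos: [0.4906, 0.254, 0.2392]
tool_rot: [-180.0, 0.0, 78.6]
force: [0.7, 0.3, -0.4]
grip_width: 0.0521
grasp_force: 0.0
turn 0.01  x -0.01 y -0.03 z 6.06 from [0.4906 0.254  0.2392] 78.6
[-44.48205323   6.41002473  15.56630871  97.78813622  -1.76786942
  76.07519826 -39.94216906]
```

```bash
python3 -m jog '[[0.6,0,0,0.8,0],[0.6,0,0,0.8,0],[0.6,0,0,0.8,0],[0.6,0,0,0.8,0],[0.6,0,0,0.8,0],[0.6,0,0,0.8,0],[0.6,0,0,0.8,0],[0.6,0,0,0.4,0],[0.6,0,0,0,0]]'
python3 -m jog '[[0,0,0,0,0],[0,0,0,0,0],[0,0,0,0,0],[0,0,0,0,0],[0,0,0,0,0],[0,0,0,0,0]]' 45
python3 -m jog '[[0,0,0,-0.3,0],[0,0,0,-0.5,0],[0,0,0,-0.5,0],[0,0,0,-0.5,0],[0,0,0,-0.5,0],[0,0,0,-0.5,0],[0,0,0,-0.5,0],[0,0,0,-0.5,0],[0,0,0,-0.5,0],[0,0,0,-0.5,0],[0,0,0,0,0]]'
python3 - <<'E'
from h import *
c=shot('side');cv2.imwrite('pics/m1.png',cv2.resize(c['color'][100:260,180:460,::-1],None,fx=2,fy=2))
E
python3 to.py .45 -.26 .2 78.5
```

```text
time_s: 3.52
tool_pos: [0.4894, 0.2533, 0.1175]
tool_rot: [-179.8, 0.2, 78.6]
force: [-1.7, -0.6, -0.6]
grip_width: 0.0521
grasp_force: 0.0
time_s: 4.02
tool_pos: [0.4911, 0.2543, 0.1202]
tool_rot: [180.0, -0.1, 78.5]
force: [0.5, -0.4, 2.0]
grip_width: 0.0238
grasp_force: 45.0
time_s: 4.93
tool_pos: [0.492, 0.2547, 0.2183]
tool_rot: [179.8, -0.2, 78.4]
force: [1.5, -0.1, -2.1]
grip_width: 0.0237
grasp_force: 45.0
turn -0.00  x -25.62 y 3.09 z 0.85 from [0.4915 0.2545 0.217 ] 78.5
```

View pics/m1.png

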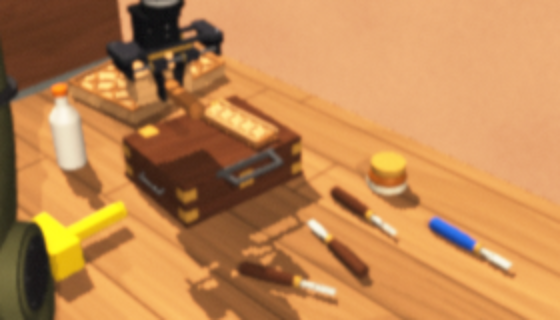

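The mallet is held level at (185,100) and clear of the lid. I'm carrying it to the empty bench on the right.

```bash
python3 -m jog '[[0,-0.3,0,0,0],[0,-0.6,0.1,0,0],[0,-0.968,0.121,0,0],[0,-0.968,0.121,0,0],[0,-0.968,0.121,0,0],[0,-0.968,0.121,0,0],[0,-0.968,0.121,0,0],[0,-0.968,0.121,0,0],[0,-0.968,0.121,0,0],[0,-0.968,0.121,0,0]]'
python3 -m jog '[[0,-0.968,0.121,0,0],[0,-0.968,0.121,0,0],[0,-0.968,0.121,0,0],[0,-0.968,0.121,0,0],[0,-0.968,0.121,0,0],[0,-0.968,0.121,0,0],[0,-0.968,0.121,0,0],[0,-0.968,0.121,0,0],[0,-0.968,0.121,0,0],[0,-0.968,0.121,0,0]]'
python3 -m jog '[[0,-0.968,0.121,0,0],[0,-0.968,0.121,0,0],[0,-0.968,0.121,0,0],[0,-0.968,0.121,0,0],[0,-0.968,0.121,0,0],[0,-0.968,0.121,0,0],[0,-0.968,0.121,0,0],[0,-0.7,0.12,0,0],[0,-0.5,0.12,0,0],[0,-0.2,0,0,0],[0,0,0,0,0]]'
python3 -m jog '[[0,0,0,0.8,0],[0,0,0,0.9,0],[0,0,0,0.9,0],[0,0,0,0.9,0],[0,0,0,0.9,0],[0,0,0,0.9,0],[0,0,0,0.9,0],[0,0,0,0.9,0],[0,0,0,0.9,0],[0,0,0,0.5,0],[0,0,0,0.2,0],[0,0,0,0,0]]'
python3 to.py .45 -.29 .029 78.5
```

```text
time_s: 5.82
tool_pos: [0.4761, 0.0779, 0.2148]
tool_rot: [-179.9, 0.1, 78.4]
force: [0.7, 0.6, -2.8]
grip_width: 0.0236
grasp_force: 45.0
time_s: 6.65
tool_pos: [0.4606, -0.1161, 0.2148]
tool_rot: [-179.9, -0.0, 78.4]
force: [0.4, 0.4, -2.1]
grip_width: 0.0235
grasp_force: 45.0
time_s: 7.57
tool_pos: [0.449, -0.2802, 0.215]
tool_rot: [-179.9, 0.0, 78.3]
force: [-0.0, 0.2, -2.9]
grip_width: 0.0235
grasp_force: 45.0
time_s: 8.57
tool_pos: [0.4501, -0.2779, 0.0408]
tool_rot: [-179.9, -0.0, 78.5]
force: [-0.6, -0.3, -2.5]
grip_width: 0.0237
grasp_force: 45.0
turn -0.00  x -0.59 y 0.12 z 0.59 from [ 0.4501 -0.2779  0.0408] 78.5
```

```bash
python3 -m jog '[[0,0,0,0.2,0],[0,0,0,0.2,0],[0,0,0,0.1,0],[0,0,0,0.1,0],[0,0,0,0,0]]'
python3 -m jog '[[0.3,0,0,0,0],[0.55,0,0,0,0],[0.6,0,0,0,0],[0.6,0,0,0,0]]'
python3 -m jog '[[0.6,0,0,-0.5,0],[0.6,0,0,-0.9,0],[0.6,0,0,-0.9,0],[0.6,0,0,-0.9,0],[0.6,0,0,-0.9,0],[0.6,0,0,-0.9,0],[0.6,0,0,-0.9,0],[0.6,0,0,-0.9,0],[0.6,0,0,-0.9,0],[0.6,0,0,-0.9,0],[1,0,0,0,0]]'
python3 to.py .6255 .230 .109 86.8
```

```text
time_s: 8.98
tool_pos: [0.451, -0.2787, 0.0298]
tool_rot: [180.0, -0.0, 78.4]
force: [-0.4, 0.1, -1.1]
grip_width: 0.0237
grasp_force: 45.0
time_s: 9.32
tool_pos: [0.451, -0.2788, 0.0299]
tool_rot: [180.0, 0.0, 78.4]
force: [-0.3, -0.6, -0.0]
grip_width: 0.0389
grasp_force: 0.0
time_s: 10.23
tool_pos: [0.4523, -0.2801, 0.2058]
tool_rot: [179.6, 0.0, 78.4]
force: [0.3, 0.3, 0.3]
grip_width: 0.0544
grasp_force: 0.0
turn -0.19  x 25.95 y 7.22 z 4.84 from [ 0.4523 -0.2801  0.2058] 78.4
```

```bash
python3 -m jog '[[1,0,0,0,-0.095],[1,0,0,0,-0.095],[1,0.961,0.267,0,0],[1,0.961,0.267,0,0],[1,0.961,0.267,0,0],[1,0.961,0.267,0,0],[1,0.961,0.267,0,0],[1,0.961,0.267,0,0],[1,0.961,0.267,0,0],[1,0.961,0.267,0,0],[1,0.961,0.267,0,0]]'
python3 -m jog '[[1,0.961,0.267,0,0],[1,0.961,0.267,0,0],[1,0.961,0.267,0,0],[1,0.961,0.267,0,0],[1,0.961,0.267,0,0],[1,0.961,0.267,0,0],[1,0.961,0.267,0,0],[1,0.961,0.267,0,0],[1,0.961,0.267,0,0]]'
python3 -m jog '[[1,0.961,0.267,0,0],[1,0.961,0.267,0,0],[1,0.961,0.267,0,0],[1,0.961,0.267,0,0],[1,0.961,0.267,0,0],[1,0.961,0.267,0,0],[1,0.961,0.267,0,0],[1,0.961,0.267,0,0],[1,0.961,0.267,0,0],[1,0,0,0,0],[1,0,0,0,0]]'
python3 to.py .6255 .230 .110 86.8
python3 - <<'E'
from h import *
c=shot('top');W=pts(c);save(c,'t2.png')
for m,ce in blobs(W,.02,.09,(360,160,480,290)):print(ce,m.sum(),rect(W[m]))
for t in tools(c):print(t)
E
```

```text
time_s: 11.15
tool_pos: [0.5076, -0.1076, 0.2014]
tool_rot: [-180.0, -0.0, 87.0]
force: [0.7, -0.6, -0.0]
grip_width: 0.0867
grasp_force: 0.0
time_s: 11.9
tool_pos: [0.5647, 0.0625, 0.2013]
tool_rot: [-180.0, 0.0, 87.0]
force: [1.0, -0.8, -0.7]
grip_width: 0.087
grasp_force: 0.0
time_s: 12.82
tool_pos: [0.6215, 0.2338, 0.2008]
tool_rot: [-180.0, 0.0, 87.1]
force: [-0.2, -0.6, -0.3]
grip_width: 0.0874
grasp_force: 0.0
turn 0.01  x -0.18 y 0.21 z 4.54 from [0.6215 0.2338 0.2008] 87.1
[367.86904762 189.17857143] 84 ((544.6560668945312, -134.57603454589844), (61.6126823425293, 20.274795532226562), 73.12748718261719)
[405.62840909 215.25795455] 880 ((448.56243896484375, -287.15972900390625), (184.4976806640625, 110.41678619384766), 78.07293701171875)
[455.90501792 257.06362007] 1116 ((314.857177734375, -433.40240478515625), (75.8376693725586, 189.86941528320312), 31.721004486083984)
(array([334., 129.]), array([ 0.756, -0.02 ]), 82.4, 0.077, 0.044, array([125.5,  83. ,  42. ]))
(array([396., 138.]), array([ 0.722, -0.244]), -93.4, 0.166, 0.032, array([ 43., 100., 182.]))
(array([341., 153.]), array([ 0.669, -0.055]), -97.5, 0.172, 0.031, array([105.,  65.,  41.]))
(array([357., 187.]), array([ 0.558, -0.084]), 75.4, 0.167, 0.034, array([105. ,  63.5,  40. ]))
(array([387., 218.]), array([ 0.441, -0.199]), 177.1, 0.071, 0.045, array([94., 65., 41.]))
(array([351., 222.]), array([ 0.437, -0.084]), -68.0, 0.165, 0.035, array([109.,  67.,  42.]))
(array([423., 219.]), array([ 0.44 , -0.321]), -102.9, 0.119, 0.045, array([131.,  85.,  46.]))
```

```bash
python3 -m jog '[[1,-0.18,0.21,0.5,0],[1,0,0,0.7,0],[1,0,0,0.7,0],[1,0,0,0.7,0],[1,0,0,0.7,0],[1,0,0,0.7,0],[1,0,0,0.3,0],[1,0,0,0.2,0],[1,0,0,0,0]]'
python3 -m jog '[[0,0,0,0,0],[0,0,0,0,0],[0,0,0,0,0],[0,0,0,0,0],[0,0,0,0,0],[0,0,0,0,0]]' 25
python3 -m jog '[[0,0,0,-0.3,0],[0,0,0,-0.5,0],[0,0,0,-0.5,0],[0,0,0,-0.5,0],[0,0,0,-0.5,0],[0,0,0,-0.5,0],[0,0,0,-0.5,0],[0,0,0,-0.5,0],[0,0,0,-0.5,0],[0,0,0,-0.5,0],[0,0,0,0,0]]'
python3 to.py .60 -.30 .2 86.8
```

```text
time_s: 13.62
tool_pos: [0.6253, 0.2281, 0.1105]
tool_rot: [-179.9, 0.0, 87.0]
force: [0.0, -0.5, -0.4]
grip_width: 0.0872
grasp_force: 0.0
time_s: 14.12
tool_pos: [0.6261, 0.2283, 0.1121]
tool_rot: [179.9, -0.0, 87.0]
force: [0.3, -1.0, 0.4]
grip_width: 0.0575
grasp_force: 24.9
time_s: 15.03
tool_pos: [0.627, 0.2285, 0.2105]
tool_rot: [179.8, -0.1, 87.0]
force: [0.0, -0.1, -1.4]
grip_width: 0.0577
grasp_force: 24.9
turn 0.00  x -26.46 y 0.13 z 0.53 from [0.627  0.2285 0.2105] 87.0
```

```bash
python3 -m jog '[[0,-0.3,0,0,0],[0,-0.7,0,0,0],[0,-0.97,0,0,0],[0,-0.97,0,0,0],[0,-0.97,0,0,0],[0,-0.97,0,0,0],[0,-0.97,0,0,0],[0,-0.97,0,0,0],[0,-0.97,0,0,0],[0,-0.97,0,0,0]]'
python3 -m jog '[[0,-0.97,0,0,0],[0,-0.97,0,0,0],[0,-0.97,0,0,0],[0,-0.97,0,0,0],[0,-0.97,0,0,0],[0,-0.97,0,0,0],[0,-0.97,0,0,0],[0,-0.97,0,0,0],[0,-0.97,0,0,0],[0,-0.97,0,0,0]]'
python3 -m jog '[[0,-0.97,0,0,0],[0,-0.97,0,0,0],[0,-0.97,0,0,0],[0,-0.97,0,0,0],[0,-0.97,0,0,0],[0,-0.97,0,0,0],[0,-0.97,0,0,0],[0,-0.7,0,0,0],[0,-0.4,0,0,0],[0,0,0,0,0]]'
python3 -m jog '[[0,0,0,0.5,0],[0,0,0,0.9,0],[0,0,0,0.9,0],[0,0,0,0.9,0],[0,0,0,0.9,0],[0,0,0,0.9,0],[0,0,0,0.9,0],[0,0,0,0.9,0],[0,0,0,0.9,0],[0,0,0,0.4,0],[0,0,0,0.2,0],[0,0,0,0,0]]'
python3 to.py .60 -.30 .0205 86.8
```

```text
time_s: 15.87
tool_pos: [0.6156, 0.0503, 0.2067]
tool_rot: [-179.9, 0.1, 86.9]
force: [1.2, 0.0, -1.2]
grip_width: 0.0576
grasp_force: 24.9
time_s: 16.7
tool_pos: [0.6049, -0.1429, 0.2067]
tool_rot: [-179.9, 0.0, 86.9]
force: [-0.2, 0.3, -1.4]
grip_width: 0.058
grasp_force: 24.9
time_s: 17.53
tool_pos: [0.5965, -0.3011, 0.2071]
tool_rot: [-179.9, 0.1, 86.8]
force: [-0.5, -0.5, -1.1]
grip_width: 0.0576
grasp_force: 24.9
time_s: 18.53
tool_pos: [0.598, -0.2966, 0.0405]
tool_rot: [-179.9, -0.1, 87.1]
force: [0.6, -0.0, -0.5]
grip_width: 0.0577
grasp_force: 24.9
turn 0.01  x -0.16 y 0.11 z 1.00 from [ 0.598  -0.2966  0.0405] 87.1
```

```bash
python3 -m jog '[[0,0,0,0.3,0],[0,0,0,0.3,0],[0,0,0,0.2,0],[0,0,0,0.1,0],[0,0,0,0.05,0],[0,0,0,0,0]]'
python3 -m jog '[[0.8,0,0,0,0],[1,0,0,0,0],[1,0,0,0,0],[1,0,0,0,0]]'
python3 -m jog '[[1,0,0,-0.5,0],[1,0,0,-0.9,0],[1,0,0,-0.9,0],[1,0,0,-0.9,0],[1,0,0,-0.9,0],[1,0,0,-0.9,0],[1,0,0,-0.9,0],[0.4,0,0,-0.9,0],[0.4,0,0,0,0]]'
python3 - <<'E'
from h import *
c=shot('top');W=pts(c);save(c,'t3.png');np.savez('pics/t3.npz',**c)
for m,ce in blobs(W,.08,.1,(200,120,320,240)):print(ce,m.sum(),rect(W[m]))
cv2.imwrite('pics/t3c.png',cv2.resize(c['color'][120:300,200:480,::-1],None,fx=2.8,fy=2.8))
E
```

```text
time_s: 19.03
tool_pos: [0.5982, -0.298, 0.0224]
tool_rot: [-180.0, -0.0, 87.0]
force: [-0.1, -0.0, -1.0]
grip_width: 0.0576
grasp_force: 24.9
time_s: 19.37
tool_pos: [0.5985, -0.2983, 0.023]
tool_rot: [180.0, 0.0, 87.0]
force: [-0.1, -0.1, -0.9]
grip_width: 0.0768
grasp_force: 0.0
time_s: 20.12
tool_pos: [0.6002, -0.2996, 0.1639]
tool_rot: [179.6, 0.1, 87.0]
force: [0.4, -1.1, 1.4]
grip_width: 0.0799
grasp_force: 0.0
[255.9682992  180.74354408] 5615 ((567.191650390625, 222.70004272460938), (266.13604736328125, 271.2821960449219), 83.42304992675781)
```

View pics/t3c.png

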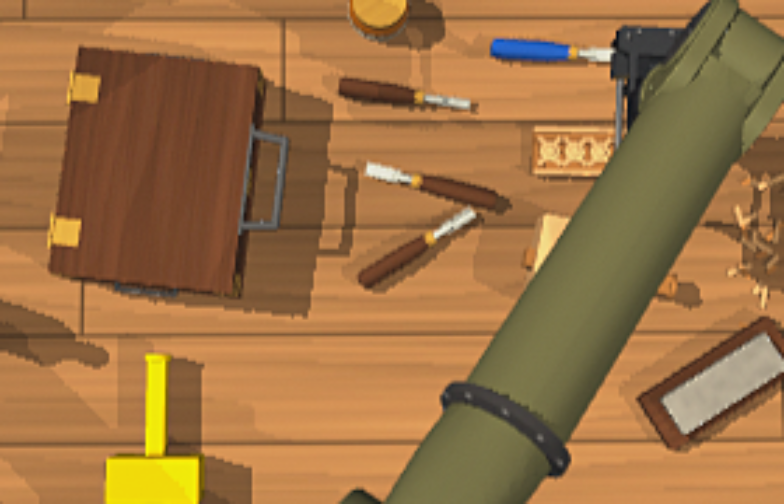

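The lid is clear, with the bar at crop (281,182). The border is at (575,150) and the mallet at (550,245), both on the bench. The lowest tool has been knocked to about crop (420,248). Next come the bar point and the lid corners.

```bash
python3 - <<'E'
from h import *
c=dict(np.load('pics/t3.npz'))
f=lambda u,v,z:np.round(ray(c,200+u/2.8,120+v/2.8,z),4)
print('bar',f(280,182,.0845),f(285,138,.0845),f(274,227,.0845))
L=np.array([f(u,v,.0905) for u,v in[(80,47),(262,68),(241,297),(50,272)]]);print(L,L.mean(0))
for a in range(4):print(np.linalg.norm(L[a]-L[(a+1)%4]))
e=(L[0]+L[3]-L[1]-L[2])[:2];print(np.degrees(np.arctan2(e[1],e[0])))
E
python3 to.py .553 .098 .12 173.4
```

```text
bar [0.5533 0.0945 0.0845] [0.6053 0.0886 0.0845] [0.5004 0.1014 0.0845]
[[0.7133 0.3296 0.0905]
 [0.6877 0.1154 0.0905]
 [0.4189 0.1391 0.0905]
 [0.4487 0.36   0.0905]] [0.56715  0.236025 0.0905  ]
0.21572436116489024
0.2698427875634255
0.2229009869874963
0.2663406089953239
82.74374248759436
turn -1.92  x 4.59 y 19.46 z 2.09 from [ 0.5995 -0.2991  0.1618] 87.0
```

```bash
python3 -m jog '[[0.4,0,0,-0.4,-0.148],[0.4,0,0,-0.4,-0.148],[0.4,0,0,0,-0.148],[0.4,0,0,0,-0.148],[0.4,0,0,0,-0.148],[0.4,0,0,0,-0.148],[0.4,0,0,0,-0.148],[0.4,0,0,0,-0.148],[0.4,0,0,0,-0.148],[0.4,0,0,0,-0.148],[0.4,0,0,0,-0.148],[0.4,0,0,0,-0.148]]'
python3 -m jog '[[0.4,0,0,0,-0.138],[0.4,0.23,0.973,0,0],[0.4,0.23,0.973,0,0],[0.4,0.23,0.973,0,0],[0.4,0.23,0.973,0,0],[0.4,0.23,0.973,0,0],[0.4,0.23,0.973,0,0],[0.4,0.23,0.973,0,0],[0.4,0.23,0.973,0,0],[0.4,0.23,0.973,0,0],[0.4,0.23,0.973,0,0]]'
python3 -m jog '[[0.4,0.23,0.973,0,0],[0.4,0.23,0.973,0,0],[0.4,0.23,0.973,0,0],[0.4,0.23,0.973,0,0],[0.4,0.23,0.973,0,0],[0.4,0.23,0.973,0,0],[0.4,0.23,0.973,0,0],[0.4,0.23,0.973,0,0],[0.4,0.23,0.973,0,0],[0.4,0.23,0.973,0,0],[0.4,0,0,0,0],[0.4,0,0,0,0]]'
python3 to.py .552 .096 .082 173.2
```

```text
time_s: 21.17
tool_pos: [0.5976, -0.2978, 0.1735]
tool_rot: [180.0, -0.1, 167.2]
force: [-0.3, 0.1, 0.1]
grip_width: 0.0352
grasp_force: 0.0
time_s: 22.08
tool_pos: [0.575, -0.0983, 0.1737]
tool_rot: [180.0, -0.1, 173.1]
force: [0.2, 0.6, 0.6]
grip_width: 0.0348
grasp_force: 0.0
time_s: 23.08
tool_pos: [0.5527, 0.1004, 0.1738]
tool_rot: [-180.0, -0.1, 173.3]
force: [-0.1, -0.8, 0.3]
grip_width: 0.035
grasp_force: 0.0
turn 0.00  x 0.01 y -0.22 z 4.59 from [0.5527 0.1004 0.1738] 173.3
```

```bash
python3 -m jog '[[0.4,0,-0.2,0.5,0],[0.4,0,0,0.7,0],[0.4,0,0,0.7,0],[0.4,0,0,0.7,0],[0.4,0,0,0.7,0],[0.4,0,0,0.5,0],[0.4,0,0,0.4,0],[0.4,0,0,0.3,0],[0.4,0,0,0.1,0],[0.4,0,0,0,0]]'
python3 -m jog '[[0,0,0,0,0],[0,0,0,0,0],[0,0,0,0,0],[0,0,0,0,0],[0,0,0,0,0],[0,0,0,0,0]]' 20
python3 - <<'E'
from h import *
o=env.get_obs();p=o['tool_pos'];print(p,o['force'],o['tool_rot'])
E
```

```text
time_s: 23.92
tool_pos: [0.5528, 0.095, 0.0822]
tool_rot: [-180.0, -0.0, 173.1]
force: [0.7, 0.8, 1.3]
grip_width: 0.0346
grasp_force: 0.0
time_s: 24.42
tool_pos: [0.5532, 0.0952, 0.083]
tool_rot: [-180.0, 0.0, 173.1]
force: [-0.7, -0.5, 1.5]
grip_width: 0.0091
grasp_force: 20.0
[0.55317046 0.09519846 0.08296084] [-0.72518369 -0.49475287  1.46191148] [-1.79998468e+02  3.51685181e-02  1.73131575e+02]
```

```bash
cat > arc.py <<'E'
import numpy as np,sys
a,b,n=float(sys.argv[1]),float(sys.argv[2]),int(sys.argv[3])
t=np.linspace(a,b,n+1);y=-(255*np.cos(t)-6*np.sin(t))/20;z=-(255*np.sin(t)+6*np.cos(t))/20
for i in range(n):print('%.3f: %.2f %.2f'%(t[i+1],y[i+1]-y[i],z[i+1]-z[i]))
E
python3 arc.py 0 1.72 30
```

```text
0.057: 0.04 -0.73
0.115: 0.08 -0.73
0.172: 0.12 -0.72
0.229: 0.16 -0.71
0.287: 0.20 -0.70
0.344: 0.24 -0.69
0.401: 0.28 -0.67
0.459: 0.32 -0.66
0.516: 0.36 -0.64
0.573: 0.39 -0.62
0.631: 0.43 -0.59
0.688: 0.46 -0.57
0.745: 0.49 -0.54
0.803: 0.52 -0.51
0.860: 0.55 -0.48
0.917: 0.58 -0.45
0.975: 0.60 -0.41
1.032: 0.63 -0.38
1.089: 0.65 -0.34
1.147: 0.66 -0.30
1.204: 0.68 -0.27
1.261: 0.70 -0.23
1.319: 0.71 -0.19
1.376: 0.72 -0.15
1.433: 0.72 -0.10
1.491: 0.73 -0.06
1.548: 0.73 -0.02
1.605: 0.73 0.02
1.663: 0.73 0.06
1.720: 0.72 0.10
```

```bash
python3 -m jog '[[0,0.0,0.02,-0.3,0],[0,0,0.02,-0.43,0],[0,0,0.08,-0.73,0],[0,0,0.12,-0.72,0],[0,0,0.16,-0.71,0],[0,0,0.20,-0.70,0],[0,0,0.24,-0.69,0],[0,0,0.28,-0.67,0],[0,0,0,0,0]]'
python3 to.py .5835 .3485 .083 173.2
```

```text
time_s: 25.17
tool_pos: [0.5558, 0.118, 0.1846]
tool_rot: [180.0, 0.1, 173.2]
force: [-1.8, -2.6, -0.7]
grip_width: 0.0093
grasp_force: 20.0
turn -0.00  x -0.01 y 11.61 z 5.08 from [0.5558 0.118  0.1846] 173.2
```

```bash
python3 -m jog '[[0,0,0.32,-0.66,0],[0,0,0.36,-0.64,0],[0,0,0.39,-0.62,0],[0,0,0.43,-0.59,0],[0,0,0.46,-0.57,0],[0,0,0.49,-0.54,0],[0,0,0.52,-0.51,0],[0,0,0.55,-0.48,0],[0,0,0.58,-0.45,0],[0,0,0.60,-0.41,0],[0,0,0,0,0]]'
python3 to.py .5835 .3485 .083 173.2
python3 -m jog '[[0,0,0.63,-0.38,0],[0,0,0.65,-0.34,0],[0,0,0.66,-0.30,0],[0,0,0.68,-0.27,0],[0,0,0.70,-0.23,0],[0,0,0.71,-0.19,0],[0,0,0.72,-0.15,0],[0,0,0.72,-0.10,0],[0,0,0.73,-0.06,0],[0,0,0,0,0]]'
python3 to.py .5835 .3485 .083 173.2
```

```text
time_s: 26.08
tool_pos: [0.567, 0.2124, 0.2952]
tool_rot: [180.0, 0.2, 173.2]
force: [-4.1, -6.4, 7.7]
grip_width: 0.009
grasp_force: 20.0
turn 0.00  x -0.01 y 6.86 z 10.61 from [0.567  0.2124 0.2952] 173.2
time_s: 26.92
tool_pos: [0.5817, 0.3387, 0.3325]
tool_rot: [179.7, 0.1, 173.4]
force: [1.1, 0.5, 1.9]
grip_width: 0.0095
grasp_force: 20.0
turn 0.00  x -0.03 y 0.50 z 12.48 from [0.5817 0.3387 0.3325] 173.4
```

```bash
python3 -m jog '[[0,0,0.6,-0.02,0],[0,0,0.6,0.01,0],[0,0,0.6,0.04,0],[0,0,0.5,0.05,0],[0,0,0.3,0.04,0],[0,0,0,0,0]]'
python3 to.py .5835 .3485 .083 173.2
```

```text
time_s: 27.42
tool_pos: [0.5875, 0.3883, 0.3287]
tool_rot: [179.9, -0.0, 173.3]
force: [-0.6, 2.0, 3.2]
grip_width: 0.009
grasp_force: 20.0
turn 0.00  x -0.04 y -2.00 z 12.28 from [0.5875 0.3883 0.3287] 173.3
```

```bash
python3 -m jog '[[0.3,0,0,0,0],[0.45,0,0,0,0],[0.45,0,0,0,0],[0.45,0,0,0,0],[0.45,0,0,-0.6,0],[0.45,0,0,-0.9,0],[0.45,0,0,-0.9,0],[0.45,0,-0.2,-0.9,0],[0.45,0,-0.6,0,0],[0.45,0,-0.8,0,0],[0.45,0,-0.8,0,0],[0.45,0,-0.8,0,0]]'
python3 -m jog '[[0.45,0,-0.9,0,0],[0.45,0,-0.9,0,0],[0.45,0,-0.9,0,0],[0.45,0,-0.9,0,0],[0.45,0,-0.9,0,0],[0.45,0,-0.9,0,0],[0.45,0,-0.9,0,0],[0.45,0,-0.9,0,0],[0.45,0,-0.9,0,0],[0.45,0,-0.9,0,0],[0.45,0,-0.9,0,0],[0.45,0,0,0,0]]'
python3 - <<'E'
from h import *
c=shot('top');save(c,'t4.png');np.savez('pics/t4.npz',**c)
for t in tools(c):print(t)
cv2.imwrite('pics/t4c.png',cv2.resize(c['color'][110:300,180:450,::-1],None,fx=2.8,fy=2.8))
o=env.get_obs();print(o['tool_pos'])
E
```

```text
time_s: 28.42
tool_pos: [0.5803, 0.3211, 0.3961]
tool_rot: [180.0, 0.1, 173.1]
force: [0.2, -0.3, 0.2]
grip_width: 0.0393
grasp_force: 0.0
time_s: 29.42
tool_pos: [0.5568, 0.12, 0.3965]
tool_rot: [-179.9, 0.1, 172.7]
force: [0.4, -0.5, 0.6]
grip_width: 0.0393
grasp_force: 0.0
(array([334., 129.]), array([ 0.757, -0.017]), 80.3, 0.079, 0.045, array([128.,  85.,  43.]))
(array([396., 138.]), array([ 0.723, -0.248]), -93.5, 0.169, 0.033, array([ 44.5, 102. , 186.5]))
(array([340., 153.]), array([ 0.669, -0.054]), -98.0, 0.162, 0.031, array([108.,  66.,  42.]))
(array([414., 174.]), array([ 0.598, -0.298]), -90.8, 0.173, 0.029, array([223., 162.,  97.]))
(array([351., 198.]), array([ 0.507, -0.069]), -46.3, 0.199, 0.035, array([113.,  69.,  43.]))
(array([387., 219.]), array([ 0.445, -0.199]), 178.4, 0.065, 0.045, array([121.,  79.,  43.]))
(array([424., 219.]), array([ 0.441, -0.32 ]), 78.6, 0.116, 0.045, array([132.,  86.,  46.]))
[0.55677855 0.12268588 0.39624266]
```

View pics/t4c.png

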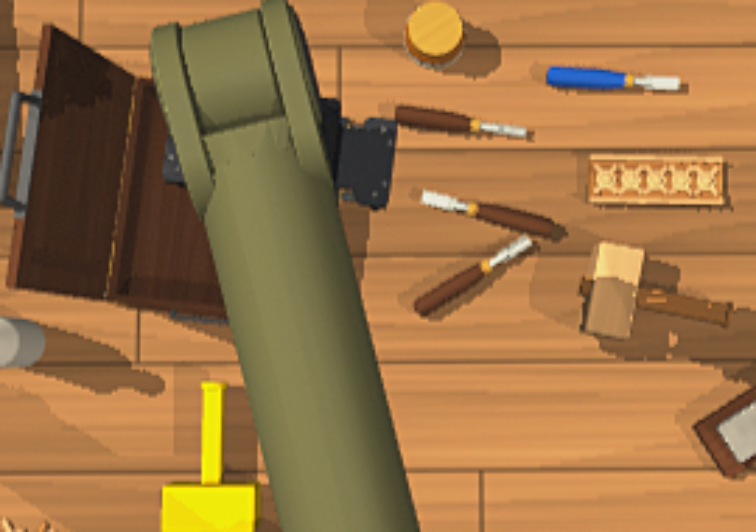

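The lid stands open on its stop, with the bar at (20,150). In the chest is bare floor. Tools are at (460,122), (492,215) and the knocked one at (475,275). The mallet (650,290) and border (657,180) lie flat. I'll take the knocked tool first.

```bash
python3 - <<'E'
from h import *
c=dict(np.load('pics/t4.npz'));W=pts(c)
f=lambda u,v:ray(c,180+u/2.8,110+v/2.8,.014)[:2]
for n,a,b in(('T3',(417,309),(534,240)),('T2',(562,233),(422,198)),('T1',(397,115),(530,133))):
    A,B=f(*a),f(*b);d=B-A;L=np.linalg.norm(d);d/=L;m=(A+B)/2
    # depth refine: points near this axis
    P=W[(W[...,2]>.006)&(W[...,2]<.045)][:,:2];q=P-m;k=(abs(q@d)<.088)&(abs(q@[-d[1],d[0]])<.02);Q=P[k]
    mu=Q.mean(0);dd=np.linalg.svd(Q-mu)[2][0];dd*=np.sign(dd@d);t=(Q-mu)@dd;mm=mu+dd*(t.max()+t.min())/2
    print(n,L.round(3),m.round(4),np.degrees(np.arctan2(d[1],d[0])).round(1),'depth',np.ptp(t).round(3),mm.round(4),np.degrees(np.arctan2(dd[1],dd[0])).round(1),'grasp',(mm-.014*dd).round(4))
E
python3 -c "
from cell import env;print(env.get_obs()['qpos'])"
```

```text
T3 0.167 [ 0.4815 -0.0731] -59.8 depth 0.174 [ 0.4837 -0.0725] -57.5 grasp [ 0.4761 -0.0607]
T2 0.178 [ 0.5541 -0.0938] 75.7 depth 0.175 [ 0.555  -0.0938] 74.8 grasp [ 0.5513 -0.1073]
T1 0.166 [ 0.6684 -0.0597] -98.0 depth 0.162 [ 0.6689 -0.0538] -97.7 grasp [ 0.6708 -0.04  ]
[-23.15407018   6.81819659   9.06000244  79.49481666  -1.04453242
  93.67283758  68.64412204]
```

```bash
python3 to.py .476 -.061 .10 121
```

```text
turn 1.15  x -5.79 y -8.19 z 14.81 from [0.5568 0.1227 0.3962] 172.9
```

```bash
python3 -m jog '[[0.55,0,0,0,0.144],[0.55,0,0,0,0.144],[0.55,0,0,0,0.144],[0.55,0,0,0,0.144],[0.55,0,0,0,0.144],[0.55,0,0,0,0.144],[0.55,0,0,0,0.144],[0.55,0,0,0,0.144],[0.55,-0.386,-0.546,0.9,0],[0.55,-0.386,-0.546,0.98,0],[0.55,-0.386,-0.546,0.98,0]]'
python3 -m jog '[[0.55,-0.386,-0.546,0.98,0],[0.55,-0.386,-0.546,0.98,0],[0.55,-0.386,-0.546,0.98,0],[0.55,-0.386,-0.546,0.98,0],[0.55,-0.386,-0.546,0.98,0],[0.55,-0.386,-0.546,0.98,0],[0.55,-0.386,-0.546,0.98,0],[0.55,-0.386,-0.546,0.98,0],[0.55,-0.386,-0.546,0.98,0],[0.55,-0.386,-0.546,0.98,0],[0.55,-0.386,-0.546,0.98,0],[0.55,-0.386,-0.546,0.98,0]]'
python3 -m jog '[[0.55,0,0,0,0],[0.55,0,0,0,0]]'
python3 to.py .476 -.061 .021 121
```

```text
time_s: 30.38
tool_pos: [0.5406, 0.0899, 0.3376]
tool_rot: [179.9, -0.0, 121.4]
force: [-0.2, -0.5, 0.3]
grip_width: 0.0475
grasp_force: 0.0
time_s: 31.38
tool_pos: [0.4771, -0.0579, 0.1021]
tool_rot: [179.9, 0.0, 121.4]
force: [-0.3, 0.1, -0.6]
grip_width: 0.0478
grasp_force: 0.0
time_s: 31.55
tool_pos: [0.4765, -0.0579, 0.1024]
tool_rot: [-179.9, -0.1, 121.3]
force: [0.1, -0.1, 0.2]
grip_width: 0.0481
grasp_force: 0.0
turn 0.01  x -0.12 y -0.10 z 4.07 from [ 0.4765 -0.0579  0.1024] 121.3
```

```bash
python3 -m jog '[[0.55,-0.12,-0.1,0.5,0],[0.55,0,0,0.7,0],[0.55,0,0,0.7,0],[0.55,0,0,0.7,0],[0.55,0,0,0.7,0],[0.55,0,0,0.4,0],[0.55,0,0,0.3,0],[0.55,0,0,0,0]]'
python3 -m jog '[[0,0,0,0,0],[0,0,0,0,0],[0,0,0,0,0],[0,0,0,0,0],[0,0,0,0,0],[0,0,0,0,0]]' 25
python3 -m jog '[[0,0,0,-0.3,0],[0,0,0,-0.6,0],[0,0,0,-0.8,0],[0,0,0,-0.8,0],[0,0,0,-0.8,0],[0,0,0,-0.8,0],[0,0,0,-0.8,0],[0,0,0,-0.8,0],[0,0,0,-0.8,0],[0,0,0,-0.4,0],[0,0,0,0,0]]'
python3 to.py .501 .235 .16 255
python3 - <<'E'
from h import *
c=shot('side');cv2.imwrite('pics/s5.png',cv2.resize(c['color'][130:280,210:430,::-1],None,fx=2.5,fy=2.5))
E
```

```text
time_s: 32.22
tool_pos: [0.4763, -0.061, 0.022]
tool_rot: [-180.0, -0.0, 121.4]
force: [0.0, 0.2, -0.2]
grip_width: 0.0479
grasp_force: 0.0
time_s: 32.72
tool_pos: [0.4767, -0.0616, 0.0231]
tool_rot: [179.9, 0.0, 121.3]
force: [0.1, 0.0, 3.2]
grip_width: 0.0236
grasp_force: 25.0
time_s: 33.63
tool_pos: [0.4775, -0.0617, 0.1625]
tool_rot: [179.8, 0.1, 121.3]
force: [0.3, 0.4, -1.4]
grip_width: 0.0236
grasp_force: 25.0
turn -2.97  x -14.63 y 2.70 z 0.13 from [ 0.4775 -0.0617  0.1625] 121.3
```

View pics/s5.png

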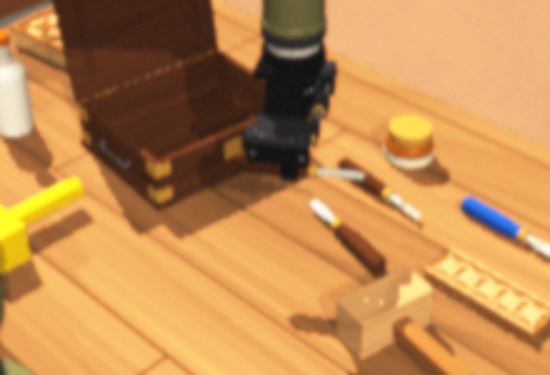

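The tool is held level, with its blade at (340,172). Turning it now, then carrying it over the chest.

```bash
python3 -m jog '[[0,0,0,0,-0.1],[0,0,0,0,-0.148],[0,0,0,0,-0.148],[0,0,0,0,-0.148],[0,0,0,0,-0.148],[0,0,0,0,-0.148],[0,0,0,0,-0.148],[0,0,0,0,-0.148],[0,0,0,0,-0.148],[0,0,0,0,-0.148]]'
python3 -m jog '[[0,0,0,0,-0.148],[0,0,0,0,-0.148],[0,0,0,0,-0.148],[0,0,0,0,-0.148],[0,0,0,0,-0.148],[0,0,0,0,-0.148],[0,0,0,0,-0.148],[0,0,0,0,-0.148],[0,0,0,0,-0.148],[0,0,0,0,-0.148],[0,0,0,0,-0.06],[0,0,0,0,0]]'
python3 to.py .501 .235 .16 255
python3 -c "
from cell import env;print(env.get_obs()['qpos'])"
```

```text
time_s: 34.52
tool_pos: [0.4753, -0.0616, 0.159]
tool_rot: [180.0, -0.2, -173.9]
force: [0.3, 1.0, -0.8]
grip_width: 0.0237
grasp_force: 25.0
time_s: 35.52
tool_pos: [0.477, -0.0631, 0.1739]
tool_rot: [-178.2, -0.5, -117.7]
force: [0.7, 1.6, 0.1]
grip_width: 0.0239
grasp_force: 25.0
turn -0.28  x -14.71 y 2.70 z 0.70 from [ 0.477  -0.0631  0.1739] -117.7
[-41.52638779  -2.83818548  44.45281168 113.88830165   3.46145664
  66.71316655 153.87369813]
```

```bash
python3 -m jog '[[0,-0.5,0.1,0,0],[0,-0.98,0.18,0,0],[0,-0.98,0.18,0,0],[0,-0.98,0.18,0,0],[0,-0.98,0.18,0,0],[0,-0.98,0.18,0,0],[0,-0.98,0.18,0,0],[0,-0.98,0.18,0,0],[0,0,0,0,0]]'
python3 to.py .501 .235 .16 255
python3 -m jog '[[0,-0.98,0.18,0,0],[0,-0.98,0.18,0,0],[0,-0.98,0.18,0,0],[0,-0.98,0.18,0,0],[0,-0.98,0.18,0,0],[0,-0.98,0.18,0,0],[0,-0.4,0.08,0,0],[0,0,0,0,0],[0,0,0,0,0]]'
python3 to.py .501 .235 .036 255
python3 -c "
from cell import env;print(env.get_obs()['qpos'])"
```

```text
time_s: 36.27
tool_pos: [0.523, 0.0838, 0.1721]
tool_rot: [-178.1, -0.4, -117.6]
force: [-0.7, -0.5, -0.9]
grip_width: 0.0236
grasp_force: 25.0
turn -0.28  x -7.02 y 3.02 z 0.60 from [0.523  0.0838 0.1721] -117.6
time_s: 37.02
tool_pos: [0.5603, 0.2003, 0.1705]
tool_rot: [-178.1, -0.5, -117.9]
force: [0.3, 0.2, -0.8]
grip_width: 0.0236
grasp_force: 25.0
turn -0.29  x -0.91 y 3.31 z 6.73 from [0.5603 0.2003 0.1705] -117.9
[-51.7592212   14.93945884  33.37420001  98.31576231  -6.88585282
  68.35994061 135.30915428]
```

```bash
python3 -m jog '[[0,0,0,0,-0.14],[0,0,0,0,-0.14],[0,-0.22,0.82,0,0],[0,-0.22,0.82,0,0],[0,-0.22,0.82,0,0],[0,-0.22,0.82,0,0],[0,0,0,0,0],[0,0,0,0,0]]'
python3 to.py .501 .235 .036 255
python3 -c "
from cell import env;print(env.get_obs()['qpos'])"
```

```text
time_s: 37.68
tool_pos: [0.5016, 0.2337, 0.1689]
tool_rot: [-178.2, -0.8, -105.3]
force: [0.9, -0.1, -1.8]
grip_width: 0.024
grasp_force: 25.0
turn -0.01  x -0.06 y 0.04 z 6.64 from [0.5016 0.2337 0.1689] -105.3
[-55.96383461   9.21457594  29.86588379 104.008492    -3.01711284
  67.25842461 139.41621863]
```

```bash
python3 -m jog '[[0,0,0,0.5,0],[0,0,0,0.8,0],[0,0,0,0.8,0],[0,0,0,0.8,0],[0,0,0,0.8,0],[0,0,0,0.8,0],[0,0,0,0.8,0],[0,0,0,0.6,0],[0,0,0,0.4,0],[0,0,0,0.2,0],[0,0,0,0,0],[0,0,0,0,0]]'
python3 to.py .501 .235 .034 255
```

```text
time_s: 38.68
tool_pos: [0.5057, 0.2314, 0.0391]
tool_rot: [-178.2, -0.8, -105.3]
force: [-0.1, -0.5, -0.6]
grip_width: 0.0238
grasp_force: 25.0
turn -0.01  x -0.11 y 0.27 z 0.26 from [0.5057 0.2314 0.0391] -105.3
```

```bash
python3 -m jog '[[0,0,0,0.1,0],[0,0,0,0.1,0],[0,0,0,0.05,0],[0,0,0,0,0]]'
python3 -m jog '[[0.3,0,0,0,0],[0.45,0,0,0,0],[0.45,0,0,0,0],[0.45,0,0,0,0],[0.45,0,0,-0.5,0],[0.45,0,0,-0.9,0],[0.45,0,0,-0.9,0],[0.45,0,0,-0.9,0],[0.45,0,0,-0.9,0],[0.45,0,0,-0.9,0],[0.45,0,0,-0.9,0],[0.45,0,0,-0.9,0]]'
python3 to.py .5513 -.1073 .12 75.1 
```

```text
time_s: 39.02
tool_pos: [0.5053, 0.2315, 0.0338]
tool_rot: [-178.2, -0.8, -105.3]
force: [0.2, 0.9, 0.3]
grip_width: 0.0241
grasp_force: 25.0
time_s: 40.02
tool_pos: [0.5019, 0.2344, 0.1715]
tool_rot: [-178.2, -0.8, -105.3]
force: [-0.2, -0.1, -0.7]
grip_width: 0.0389
grasp_force: 0.0
turn 3.99  x -15.87 y 6.78 z 2.58 from [0.5019 0.2344 0.1715] -105.3
```

```bash
python3 -m jog '[[0.5,0,0,0,0.148],[0.5,0,0,0,0.148],[0.5,0,0,0,0.148],[0.5,0,0,0,0.148],[0.5,0,0,0,0.148],[0.5,0,0,0,0.148],[0.5,0,0,0,0.148],[0.5,0,0,0,0.148],[0.5,0,0,0,0.148]]'
python3 -m jog '[[0.5,0,0,0,0.148],[0.5,0,0,0,0.148],[0.5,0,0,0,0.148],[0.5,0,0,0,0.148],[0.5,0,0,0,0.148],[0.5,0,0,0,0.148],[0.5,0,0,0,0.148],[0.5,0,0,0,0.148],[0.5,0,0,0,0.148]]'
python3 -m jog '[[0.5,0,0,0,0.148],[0.5,0,0,0,0.148],[0.5,0,0,0,0.148],[0.5,0,0,0,0.148],[0.5,0,0,0,0.148],[0.5,0,0,0,0.148],[0.5,0,0,0,0.148],[0.5,0,0,0,0.148],[0.5,0,0,0,0.148],[0.5,0,0,0,0]]'
python3 -m jog '[[0.5,-0.92,0.4,0,0],[0.5,-0.92,0.4,0,0],[0.5,-0.92,0.4,0,0],[0.5,-0.92,0.4,0,0],[0.5,-0.92,0.4,0,0],[0.5,-0.92,0.4,0,0],[0.5,-0.92,0.4,0,0],[0.5,-0.92,0.4,0,0],[0.5,-0.92,0.4,0,0]]'
python3 -m jog '[[0.5,-0.92,0.4,0.2,0],[0.5,-0.92,0.4,0.2,0],[0.5,-0.92,0.4,0.4,0],[0.5,-0.92,0.4,0.4,0],[0.5,-0.92,0.4,0.4,0],[0.5,-0.92,0.4,0.4,0],[0.5,-0.92,0.4,0.4,0],[0.5,-0.92,0.4,0.4,0],[0.5,0,0,0,0],[0.5,0,0,0,0]]'
python3 - <<'E'
from h import *
c=shot('top');save(c,'t6.png');np.savez('pics/t6.npz',**c)
for t in tools(c):print(t)
cv2.imwrite('pics/t6c.png',cv2.resize(c['color'][110:300,180:450,::-1],None,fx=2.8,fy=2.8))
E
python3 to.py .5513 -.1073 .022 75.1 
```

```text
time_s: 40.77
tool_pos: [0.5019, 0.2344, 0.1705]
tool_rot: [-178.4, 1.1, -165.6]
force: [0.3, -0.3, -0.7]
grip_width: 0.0437
grasp_force: 0.0
time_s: 41.52
tool_pos: [0.5019, 0.2344, 0.1705]
tool_rot: [179.8, 1.9, 134.5]
force: [0.9, 0.4, -0.6]
grip_width: 0.0436
grasp_force: 0.0
time_s: 42.35
tool_pos: [0.5019, 0.2344, 0.1704]
tool_rot: [178.2, 0.8, 74.7]
force: [0.1, -0.4, 0.7]
grip_width: 0.0432
grasp_force: 0.0
time_s: 43.1
tool_pos: [0.5282, 0.0549, 0.175]
tool_rot: [178.2, 0.8, 75.1]
force: [0.5, -0.4, 0.1]
grip_width: 0.0438
grasp_force: 0.0
time_s: 43.93
tool_pos: [0.5525, -0.1054, 0.1227]
tool_rot: [178.3, 0.9, 74.9]
force: [0.9, 0.4, -0.5]
grip_width: 0.0434
grasp_force: 0.0
(array([335., 129.]), array([ 0.756, -0.022]), 85.1, 0.083, 0.045, array([134.,  89.,  51.]))
(array([396., 138.]), array([ 0.723, -0.247]), -92.6, 0.17, 0.032, array([ 45., 105., 194.]))
(array([337., 153.]), array([ 0.671, -0.034]), -98.2, 0.123, 0.031, array([105.,  64.,  41.]))
(array([415., 174.]), array([ 0.597, -0.295]), 90.7, 0.165, 0.028, array([219. , 151. ,  86.5]))
(array([338., 182.]), array([ 0.571, -0.035]), 75.1, 0.058, 0.023, array([230.5, 230.5, 210. ]))
(array([389., 213.]), array([ 0.468, -0.206]), 170.1, 0.116, 0.045, array([140.5,  99.5,  58.5]))
(array([423., 219.]), array([ 0.442, -0.319]), -102.3, 0.113, 0.045, array([136.,  89.,  47.]))
turn -0.00  x -0.18 y -0.04 z 5.04 from [ 0.5529 -0.104   0.1228] 74.9
```

View pics/t6c.png

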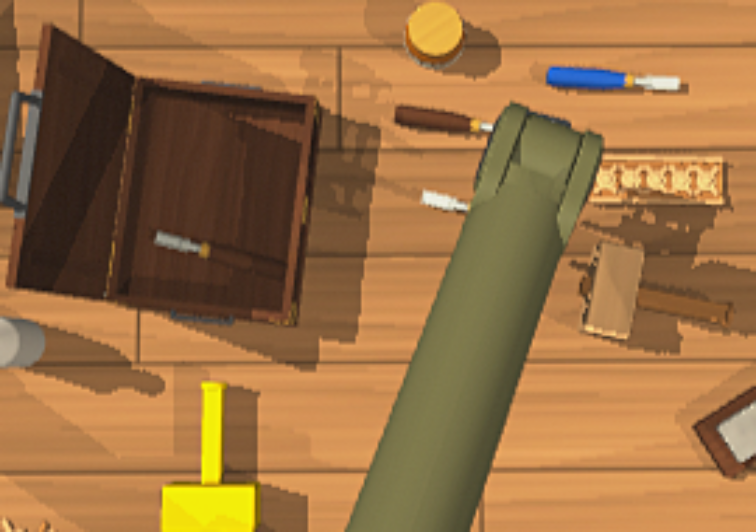

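T3 lies in the chest, from its tip at (157,239) to its handle at (285,275), edge towards the hinge. T2's blade at (440,200) hasn't moved, so I grasp it next.

```bash
python3 -m jog '[[0.5,-0.18,-0.04,0.5,0],[0.5,0,0,0.7,0],[0.5,0,0,0.7,0],[0.5,0,0,0.7,0],[0.5,0,0,0.7,0],[0.5,0,0,0.7,0],[0.5,0,0,0.5,0],[0.5,0,0,0.4,0],[0.5,0,0,0.1,0],[0.5,0,0,0,0]]'
python3 -m jog '[[0,0,0,0,0],[0,0,0,0,0],[0,0,0,0,0],[0,0,0,0,0],[0,0,0,0,0],[0,0,0,0,0]]' 25
python3 -m jog '[[0,0,0,-0.3,0],[0,0,0,-0.6,0],[0,0,0,-0.8,0],[0,0,0,-0.8,0],[0,0,0,-0.8,0],[0,0,0,-0.8,0],[0,0,0,-0.8,0],[0,0,0,-0.8,0],[0,0,0,-0.8,0],[0,0,0,-0.4,0],[0,0,0,0,0]]'
python3 to.py .568 .227 .16 83.2
python3 - <<'E'
from h import *
c=dict(np.load('pics/t6.npz'))
f=lambda u,v,z:ray(c,180+u/2.8,110+v/2.8,z)[:2]
C=np.array([.5695,.241]);e=np.array([.118,.993]);y=np.array([-.993,.118])
for n,p in(('tip',f(157,239,.025)),('end',f(285,272,.025))):print(n,p,(p-C)@e,(p-C)@y)
for q in[(138,78),(318,98),(292,322),(108,300)]:p=f(*q,.078);print(p,(p-C)@e,(p-C)@y)
E
```

```text
time_s: 44.82
tool_pos: [0.5535, -0.1098, 0.022]
tool_rot: [178.3, 0.9, 74.9]
force: [-0.0, 0.1, 0.7]
grip_width: 0.0434
grasp_force: 0.0
time_s: 45.32
tool_pos: [0.5541, -0.1095, 0.0233]
tool_rot: [178.2, 0.8, 74.9]
force: [-1.1, -0.4, 4.2]
grip_width: 0.0241
grasp_force: 24.9
time_s: 46.23
tool_pos: [0.5515, -0.1068, 0.1629]
tool_rot: [178.0, 0.8, 74.9]
force: [0.5, -0.5, -0.5]
grip_width: 0.0244
grasp_force: 24.8
turn -0.18  x 16.67 y -1.16 z 0.14 from [ 0.5515 -0.1068  0.1629] 74.9
tip [0.52553485 0.31527157] 0.0685637798830998 0.05242143773137613
end [0.48466892 0.1594339 ] -0.09100520940107255 0.07461246273177619
[0.71262676 0.32992358] 0.10519007064429567 -0.1316318938493992
[0.68793989 0.11628716] -0.10986394236262116 -0.1323269209450368
[0.42266305 0.1459815 ] -0.11168013268441793 0.1345969081124608
[0.44923652 0.36066369] 0.10463495175576117 0.13354194636062874
```

```bash
python3 -m jog '[[0,0,0,0,-0.09],[0,0,0,0,-0.09],[0,0.5,0,0,0],[0,0.98,-0.07,0,0],[0,0.98,-0.07,0,0],[0,0.98,-0.07,0,0],[0,0.98,-0.07,0,0],[0,0.98,-0.07,0,0],[0,0.98,-0.07,0,0],[0,0.98,-0.07,0,0],[0,0.98,-0.07,0,0]]'
python3 -m jog '[[0,0.98,-0.07,0,0],[0,0.98,-0.07,0,0],[0,0.98,-0.07,0,0],[0,0.98,-0.07,0,0],[0,0.98,-0.07,0,0],[0,0.98,-0.07,0,0],[0,0.98,-0.07,0,0],[0,0.98,-0.07,0,0],[0,0.5,0,0,0],[0,0,0,0,0],[0,0,0,0,0]]'
python3 to.py .568 .229 .034 83.2
```

```text
time_s: 47.15
tool_pos: [0.5589, 0.0622, 0.1563]
tool_rot: [178.5, 1.1, 82.9]
force: [0.6, -0.1, -0.9]
grip_width: 0.0239
grasp_force: 24.8
time_s: 48.07
tool_pos: [0.5688, 0.2271, 0.1533]
tool_rot: [178.4, 1.2, 83.0]
force: [-0.0, -0.8, -0.9]
grip_width: 0.024
grasp_force: 24.8
turn -0.00  x 0.09 y -0.05 z 5.96 from [0.5688 0.2271 0.1533] 83.0
```

```bash
python3 -m jog '[[0,0.15,0,0.5,0],[0,0,0,0.8,0],[0,0,0,0.8,0],[0,0,0,0.8,0],[0,0,0,0.8,0],[0,0,0,0.8,0],[0,0,0,0.6,0],[0,0,0,0.4,0],[0,0,0,0.2,0],[0,0,0,0,0],[0,0,0,0,0]]'
python3 to.py .568 .229 .034 83.2
```

```text
time_s: 48.98
tool_pos: [0.5725, 0.2275, 0.04]
tool_rot: [178.3, 1.1, 83.0]
force: [-0.0, 0.1, -0.4]
grip_width: 0.0242
grasp_force: 24.8
turn -0.01  x 0.05 y -0.23 z 0.30 from [0.5725 0.2275 0.04  ] 83.0
```

```bash
python3 -m jog '[[0,0,0,0.15,0],[0,0,0,0.1,0],[0,0,0,0.05,0],[0,0,0,0,0]]'
python3 -m jog '[[0.3,0,0,0,0],[0.45,0,0,0,0],[0.45,0,0,0,0],[0.45,0,0,0,0],[0.45,0,0,-0.5,0],[0.45,0,0,-0.9,0],[0.45,0,0,-0.9,0],[0.45,0,0,-0.9,0],[0.45,0,0,-0.9,0],[0.45,0,0,-0.9,0],[0.45,0,0,-0.5,0],[0.5,0,0,0,0]]'
python3 to.py .6715 -.040 .1 82.2
```

```text
time_s: 49.32
tool_pos: [0.5722, 0.2276, 0.0336]
tool_rot: [178.4, 1.1, 83.0]
force: [0.6, 0.1, -0.8]
grip_width: 0.0239
grasp_force: 24.8
time_s: 50.32
tool_pos: [0.5711, 0.2305, 0.1466]
tool_rot: [178.2, 0.9, 83.0]
force: [0.3, 0.1, -0.2]
grip_width: 0.0411
grasp_force: 0.0
turn 0.02  x -12.72 y 6.81 z 2.33 from [0.5711 0.2305 0.1466] 83.0
```

```bash
python3 -m jog '[[0.5,-0.909,0.486,0,0],[0.5,-0.909,0.486,0,0],[0.5,-0.909,0.486,0,0],[0.5,-0.909,0.486,0,0],[0.5,-0.909,0.486,0,0],[0.5,-0.909,0.486,0,0],[0.5,-0.909,0.486,0,0]]'
python3 -m jog '[[0.5,-0.909,0.486,0,0.02],[0.5,-0.909,0.486,0,0],[0.5,-0.909,0.486,0,0],[0.5,-0.909,0.486,0.5,0],[0.5,-0.909,0.486,0.5,0],[0.5,-0.909,0.486,0.5,0],[0.5,-0.909,0.486,0.5,0],[0.5,0,0,0,0],[0.5,0,0,0,0]]'
python3 to.py .6715 -.040 .022 82.2
python3 - <<'E'
from h import *
c=shot('top');np.savez('pics/t7.npz',**c)
for t in tools(c,(300,140,400,245)):print(t)
c2=shot('side')
cv2.imwrite('pics/t7c.png',np.vstack([cv2.resize(c['color'][110:240,180:450,::-1],(756,364)),cv2.resize(c2['color'][150:230,230:430,::-1],(756,236))[:236]]))
E
```

```text
time_s: 50.9
tool_pos: [0.621, 0.0945, 0.1468]
tool_rot: [178.5, 1.1, 83.0]
force: [0.4, -1.7, 0.3]
grip_width: 0.0435
grasp_force: 0.0
time_s: 51.65
tool_pos: [0.6715, -0.0427, 0.1107]
tool_rot: [178.5, 1.2, 81.9]
force: [0.0, 1.4, 1.0]
grip_width: 0.0431
grasp_force: 0.0
turn -0.01  x 0.13 y -0.02 z 4.43 from [ 0.6715 -0.0427  0.1107] 81.9
(array([388., 140.]), array([ 0.716, -0.206]), 88.1, 0.079, 0.027, array([ 54.,  68., 119.]))
(array([361., 156.]), array([ 0.662, -0.117]), 86.2, 0.057, 0.02, array([204., 195., 172.]))
(array([394., 174.]), array([ 0.6  , -0.228]), -179.6, 0.063, 0.026, array([143., 100.,  61.]))
(array([389., 214.]), array([ 0.463, -0.205]), -8.7, 0.112, 0.045, array([185. , 133. ,  83.5]))
```

View pics/t7c.png

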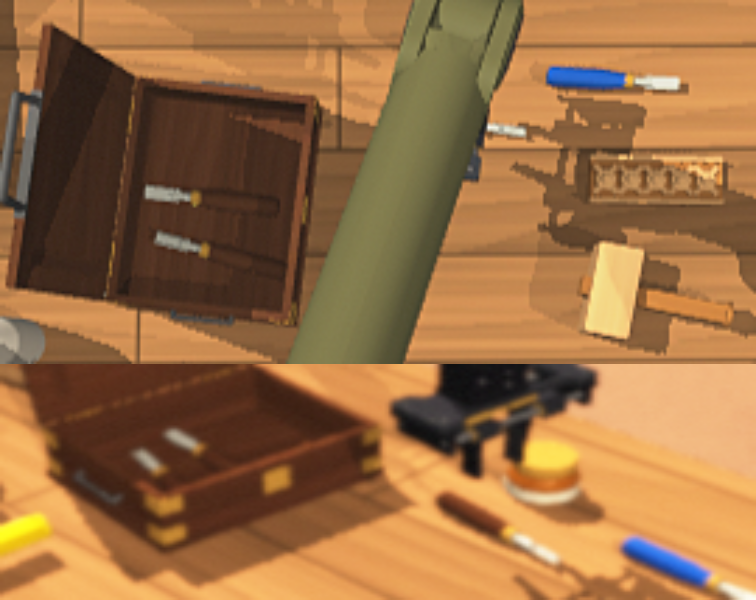

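T2 (210,200) and T3 (215,255) lie in the chest, edges to the hinge. T1's tip at (525,132) hasn't moved, and the gripper is above its handle and clear of the jar.

```bash
python3 -m jog '[[0.5,0.13,-0.02,0.5,0],[0.5,0,0,0.7,0],[0.5,0,0,0.7,0],[0.5,0,0,0.7,0],[0.5,0,0,0.7,0],[0.5,0,0,0.5,0],[0.5,0,0,0.4,0],[0.5,0,0,0.2,0],[0.5,0,0,0,0],[0.5,0,0,0,0]]'
python3 -m jog '[[0,0,0,0,0],[0,0,0,0,0],[0,0,0,0,0],[0,0,0,0,0],[0,0,0,0,0],[0,0,0,0,0]]' 25
python3 -m jog '[[0,0,0,-0.3,0],[0,0,0,-0.6,0],[0,0,0,-0.8,0],[0,0,0,-0.8,0],[0,0,0,-0.8,0],[0,0,0,-0.8,0],[0,0,0,-0.8,0],[0,0,0,-0.8,0],[0,0,0,-0.8,0],[0,0,0,-0.6,0],[0,0,0,0,0]]'
python3 to.py .638 .228 .17 82.5
python3 -c "
from cell import env;print(env.get_obs()['qpos'])"
```

```text
time_s: 52.58
tool_pos: [0.675, -0.0403, 0.0244]
tool_rot: [178.3, 1.1, 82.1]
force: [-0.1, 0.3, 0.4]
grip_width: 0.0441
grasp_force: 0.0
time_s: 53.08
tool_pos: [0.675, -0.04, 0.0248]
tool_rot: [178.3, 1.1, 82.1]
force: [-1.5, 0.4, 2.6]
grip_width: 0.0237
grasp_force: 24.9
time_s: 54.0
tool_pos: [0.673, -0.0373, 0.1705]
tool_rot: [178.0, 1.0, 82.1]
force: [0.3, 0.5, -0.5]
grip_width: 0.0238
grasp_force: 24.9
turn -0.01  x 12.92 y -3.47 z 0.03 from [ 0.673  -0.0373  0.1705] 82.1
[-36.40736315  28.84743529  50.20940278  87.82122617 -21.95779198
  71.91740304   8.47483635]
```

```bash
python3 -m jog '[[0,0.5,-0.1,0,0],[0,0.98,-0.26,0,0],[0,0.98,-0.26,0,0],[0,0.98,-0.26,0,0],[0,0.98,-0.26,0,0],[0,0.98,-0.26,0,0],[0,0.98,-0.26,0,0],[0,0.98,-0.26,0,0],[0,0.98,-0.26,0,0],[0,0.5,-0.26,0,0],[0,0,0,0,0]]'
python3 -m jog '[[0,0,0,0,-0.1],[0,0,0,0,-0.148],[0,0,0,0,-0.148],[0,0,0,0,-0.148],[0,0,0,0,-0.148],[0,0,0,0,-0.148],[0,0,0,0,-0.148],[0,0,0,0,-0.148],[0,0,0,0,-0.148],[0,0,0,0,-0.148],[0,0,0,0,-0.148],[0,0,0,0,-0.148]]'
python3 -m jog '[[0,0,0,0,-0.148],[0,0,0,0,-0.148],[0,0,0,0,-0.148],[0,0,0,0,-0.148],[0,0,0,0,-0.148],[0,0,0,0,-0.148],[0,0,0,0,-0.148],[0,0,0,0,-0.148],[0,0,0,0,-0.148],[0,0,0,0,-0.148],[0,0,0,0,-0.148],[0,0,0,0,0]]'
python3 to.py .635 .225 .17 245
python3 -c "
from cell import env;print(env.get_obs()['qpos'])"
```

```text
time_s: 54.92
tool_pos: [0.6454, 0.1498, 0.1598]
tool_rot: [178.5, 1.0, 82.4]
force: [0.7, 0.5, -2.1]
grip_width: 0.0238
grasp_force: 24.9
time_s: 55.92
tool_pos: [0.647, 0.1428, 0.1609]
tool_rot: [-179.2, 1.8, 160.1]
force: [0.1, -0.6, -0.8]
grip_width: 0.0243
grasp_force: 24.9
time_s: 56.92
tool_pos: [0.647, 0.1428, 0.1609]
tool_rot: [-178.0, -0.2, -126.8]
force: [0.5, -0.6, -1.1]
grip_width: 0.0241
grasp_force: 24.9
turn -0.26  x -3.47 y 2.28 z -0.45 from [0.647  0.1428 0.1609] -126.8
[-31.98594646  22.34373993  21.03494802  88.69857329  -6.63846281
  69.33377592 132.97014007]
```

```bash
python3 to.py .631 .219 .04 247
python3 -m jog '[[0,0,0,0,-0.1],[0,0,0,0,-0.1],[0,0,0,0,-0.1],[0,-0.85,0.6,0,0],[0,-0.85,0.6,0,0],[0,-0.85,0.6,0,0],[0,-0.6,0.4,0,0],[0,0,0,0,0],[0,0,0,0,0]]'
python3 to.py .631 .219 .04 247
python3 -c "
from cell import env;print(env.get_obs()['qpos'])"
```

```text
turn -0.31  x -3.19 y 2.23 z 6.05 from [0.647  0.1428 0.1609] -126.8
time_s: 57.67
tool_pos: [0.6316, 0.22, 0.159]
tool_rot: [-178.1, -0.7, -113.4]
force: [0.5, -0.8, -0.8]
grip_width: 0.024
grasp_force: 24.9
turn -0.01  x 0.06 y 0.01 z 5.95 from [0.6316 0.22   0.159 ] -113.4
[-35.65344445  22.97896875  17.18223166  87.54766271  -5.18672569
  69.5669969  138.56863728]
```

```bash
python3 -m jog '[[0,0,0,0.4,-0.13],[0,0,0,0.8,0],[0,0,0,0.8,0],[0,0,0,0.8,0],[0,0,0,0.8,0],[0,0,0,0.8,0],[0,0,0,0.6,0],[0,0,0,0.4,0],[0,0,0,0.2,0],[0,0,0,0.1,0],[0,0,0,0,0],[0,0,0,0,0]]'
python3 to.py .631 .219 .035 253
```

```text
time_s: 58.67
tool_pos: [0.6353, 0.2177, 0.0462]
tool_rot: [-178.1, -0.7, -107.6]
force: [-0.1, 0.7, -1.1]
grip_width: 0.0242
grasp_force: 24.9
turn -0.01  x 0.00 y 0.23 z 0.56 from [0.6353 0.2177 0.0462] -107.6
```

```bash
python3 -m jog '[[0,0,0,0.2,0],[0,0,0,0.15,0],[0,0,0,0.1,0],[0,0,0,0.05,0],[0,0,0,0,0]]'
python3 -m jog '[[0.3,0,0,0,0],[0.45,0,0,0,0],[0.45,0,0,0,0],[0.45,0,0,0,0],[0.45,0,0,-0.5,0],[0.45,0,0,-0.9,0],[0.45,0,0,-0.9,0],[0.45,0,0,-0.9,0],[0.45,0,0,-0.9,0],[0.45,0,0,-0.9,0],[0.45,0,0,-0.9,0],[0.45,0,0,-0.9,0]]'
python3 to.py .555 .10 .40 173.2
```

```text
time_s: 59.08
tool_pos: [0.635, 0.2175, 0.0359]
tool_rot: [-178.2, -0.8, -107.5]
force: [-1.3, -0.1, 2.7]
grip_width: 0.0238
grasp_force: 24.9
time_s: 60.08
tool_pos: [0.6315, 0.2204, 0.1732]
tool_rot: [-178.2, -0.8, -107.6]
force: [-0.7, -0.1, 0.5]
grip_width: 0.0392
grasp_force: 0.0
turn 1.76  x 3.09 y -6.43 z -11.34 from [0.6315 0.2204 0.1732] -107.6
```

```bash
python3 -m jog '[[0.4,0.9,0,-0.5,0],[0.4,0.9,0,-0.5,0],[0.4,0.9,0,-0.5,0],[0.4,0.9,0,-0.5,0],[0.4,0,0,-0.9,0.147],[0.4,0,0,-0.9,0.147],[0.4,0,0,-0.9,0.147],[0.4,0,0,-0.9,0.147],[0.4,0,0,-0.9,0.147],[0.4,0,0,-0.9,0.147],[0.4,0,0,-0.9,0.147],[0.4,0,0,-0.9,0.147]]'
python3 -m jog '[[0.4,0,0,-0.5,0.147],[0.4,0,0,-0.5,0.147],[0.4,0,0,-0.5,0.147],[0.4,0,0,-0.5,0.147],[0.4,0,-0.7,0,0],[0.4,0,-0.7,0,0],[0.4,0,-0.7,0,0],[0.4,0,0,0,0],[0.4,0,0,0,0]]'
python3 - <<'E'
from h import *
c=shot('top');np.savez('pics/t8.npz',**c);c2=shot('side')
cv2.imwrite('pics/t8c.png',np.hstack([cv2.resize(c['color'][105:235,175:305,::-1],(390,390)),cv2.resize(c2['color'][110:230,215:335,::-1],(390,390))]))
o=env.get_obs();print(o['tool_pos'],o['tool_rot'])
E
```

```text
time_s: 61.08
tool_pos: [0.6048, 0.1557, 0.358]
tool_rot: [-178.3, 1.0, -160.8]
force: [1.0, 0.5, -0.2]
grip_width: 0.0349
grasp_force: 0.0
time_s: 61.83
tool_pos: [0.5988, 0.1128, 0.397]
tool_rot: [-178.9, 1.6, 173.0]
force: [1.3, 0.2, 0.5]
grip_width: 0.0351
grasp_force: 0.0
[0.59874921 0.1153202  0.3966119 ] [-178.93006297    1.56881988  173.14396514]
```

View pics/t8c.png

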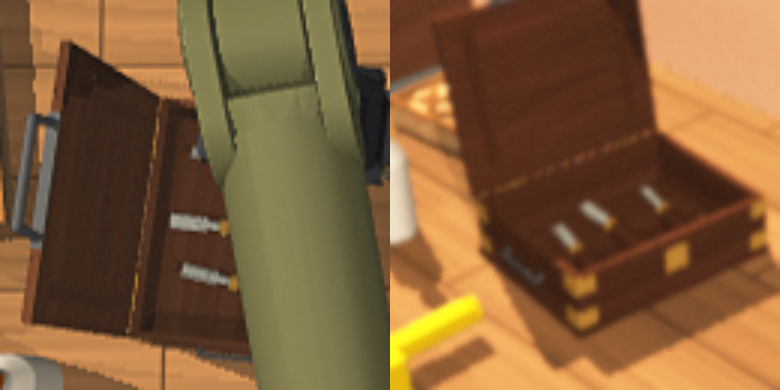

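The side view shows all three blades flat in the chest, at (567,237), (597,215) and (653,198), edges towards the hinge, and the lid open. Now I close the lid, first cross-checking where the bar is.

```bash
python3 - <<'E'
from h import *
c=dict(np.load('pics/t8.npz'));W=pts(c)
C=c['color'].astype(int);m=(C.max(2)-C.min(2)<25)&(W[...,2]>.29);m[:,220:]=0;m[:,:170]=0;m[:130]=0;m[190:]=0
print(m.sum(),rect(W[m]),np.percentile(W[m][:,2],[5,50,95]))
C=np.array([.569,.2385]);e=np.array([.118,.993])
p=ray(c,175+195/3,105+145/3,.025)[:2];print('T1 tip',p,(p-C)@e)
E
python3 to.py .589 .399 .326 173.2
```

```text
337 ((596.2781982421875, 394.471923828125), (19.5239315032959, 148.15618896484375), 83.41526794433594) [0.29057745 0.30999799 0.33631491]
T1 tip [0.6706363  0.30389455] 0.07692986740505345
turn -0.00  x 2.16 y 14.03 z 3.53 from [0.5987 0.1153 0.3966] 173.1
```

```bash
python3 -m jog '[[0.4,0.144,0.6,-0.1,0],[0.4,0.144,0.96,0,0],[0.4,0.144,0.96,0,0],[0.4,0.144,0.96,0,0],[0.4,0.144,0.96,0,0],[0.4,0.144,0.96,0,0],[0.4,0.144,0.96,0,0],[0.4,0.144,0.96,0,0],[0.4,0.144,0.96,0,0],[0.4,0.144,0.96,0,0]]'
python3 -m jog '[[0.4,0.144,0.96,0,0],[0.4,0.144,0.96,0,0],[0.4,0.144,0.96,0,0],[0.4,0.144,0.96,0,0],[0.4,0.144,0.96,0,0],[0.4,0,0,0,0],[0.4,0,0,0,0]]'
python3 to.py .589 .399 .326 173.2
```

```text
time_s: 62.77
tool_pos: [0.5919, 0.305, 0.3942]
tool_rot: [-178.9, 1.6, 173.2]
force: [0.1, 0.1, -0.1]
grip_width: 0.0344
grasp_force: 0.0
time_s: 63.35
tool_pos: [0.589, 0.4015, 0.3911]
tool_rot: [-178.8, 1.5, 173.3]
force: [-0.4, -1.1, -0.1]
grip_width: 0.0345
grasp_force: 0.0
turn 0.00  x -0.02 y -0.12 z 3.26 from [0.589  0.4015 0.3911] 173.3
```

```bash
python3 -m jog '[[0.4,0,-0.12,0.4,0],[0.4,0,0,0.6,0],[0.4,0,0,0.6,0],[0.4,0,0,0.6,0],[0.4,0,0,0.5,0],[0.4,0,0,0.4,0],[0.4,0,0,0.1,0],[0.4,0,0,0,0]]'
python3 -m jog '[[0,0,0,0,0],[0,0,0,0,0],[0,0,0,0,0],[0,0,0,0,0],[0,0,0,0,0],[0,0,0,0,0]]' 20
python3 to.py .5835 .3485 .083 173.2
python3 arc.py 1.72 0 32
```

```text
time_s: 64.02
tool_pos: [0.5912, 0.3946, 0.3278]
tool_rot: [-178.9, 1.6, 173.1]
force: [-0.6, 0.6, -0.6]
grip_width: 0.0349
grasp_force: 0.0
time_s: 64.52
tool_pos: [0.5914, 0.3956, 0.329]
tool_rot: [-179.0, 1.7, 173.1]
force: [0.9, 1.4, 1.2]
grip_width: 0.0089
grasp_force: 20.0
turn -0.00  x 0.11 y -2.39 z 12.30 from [0.5914 0.3956 0.329 ] 173.1
1.666: -0.68 -0.10
1.613: -0.68 -0.06
1.559: -0.68 -0.03
1.505: -0.69 0.01
1.451: -0.68 0.05
1.397: -0.68 0.08
1.344: -0.67 0.12
1.290: -0.67 0.16
1.236: -0.66 0.19
1.183: -0.65 0.23
1.129: -0.63 0.26
1.075: -0.62 0.30
1.021: -0.60 0.33
0.968: -0.58 0.36
0.914: -0.56 0.39
0.860: -0.54 0.42
0.806: -0.52 0.45
0.752: -0.49 0.48
0.699: -0.47 0.50
0.645: -0.44 0.53
0.591: -0.41 0.55
0.538: -0.38 0.57
0.484: -0.35 0.59
0.430: -0.32 0.61
0.376: -0.28 0.62
0.323: -0.25 0.64
0.269: -0.22 0.65
0.215: -0.18 0.66
0.161: -0.14 0.67
0.107: -0.11 0.68
0.054: -0.07 0.68
0.000: -0.03 0.68
```

```bash
python3 -m jog '[[0,0,-0.3,-0.04,0],[0,0,-0.6,-0.08,0],[0,0,-0.68,-0.06,0],[0,0,-0.68,-0.03,0],[0,0,-0.69,0.01,0],[0,0,-0.68,0.05,0],[0,0,-0.68,0.08,0],[0,0,-0.67,0.12,0],[0,0,-0.67,0.16,0],[0,0,-0.66,0.19,0],[0,0,0,0,0]]'
python3 to.py .5835 .3485 .083 173.2
```

```text
time_s: 65.43
tool_pos: [0.5758, 0.2642, 0.321]
tool_rot: [-178.7, 1.5, 172.8]
force: [3.6, -0.1, -4.4]
grip_width: 0.0093
grasp_force: 20.0
turn -0.01  x 0.12 y 4.23 z 11.90 from [0.5758 0.2642 0.321 ] 172.8
```

```bash
python3 -m jog '[[0,0.02,-0.65,0.23,0],[0,0.02,-0.63,0.26,0],[0,0.02,-0.62,0.30,0],[0,0.02,-0.60,0.33,0],[0,0.02,-0.58,0.36,0],[0,0.02,-0.56,0.39,0],[0,0,-0.54,0.42,0],[0,0,-0.52,0.45,0],[0,0,-0.49,0.48,0],[0,0,-0.47,0.50,0],[0,0,0,0,0]]'
python3 to.py .5835 .3485 .083 173.2
```

```text
time_s: 66.35
tool_pos: [0.563, 0.1556, 0.2486]
tool_rot: [-179.0, 1.7, 173.0]
force: [8.0, 4.1, -7.0]
grip_width: 0.0095
grasp_force: 20.0
turn -0.00  x 0.12 y 9.70 z 8.28 from [0.563  0.1556 0.2486] 173.0
```

```bash
python3 -m jog '[[0,0.02,-0.44,0.53,0],[0,0.02,-0.41,0.55,0],[0,0.02,-0.38,0.57,0],[0,0.02,-0.35,0.59,0],[0,0.02,-0.32,0.61,0],[0,0.02,-0.28,0.62,0],[0,0,-0.25,0.64,0],[0,0,-0.20,0.65,0],[0,0,0,0,0]]'
python3 to.py .5533 .0952 .083 173.2
```

```text
time_s: 67.1
tool_pos: [0.5571, 0.1046, 0.1552]
tool_rot: [-179.2, 1.8, 173.2]
force: [7.9, 6.8, -4.1]
grip_width: 0.0088
grasp_force: 20.0
turn -0.00  x 0.13 y -0.49 z 3.61 from [0.5571 0.1046 0.1552] 173.2
```

```bash
python3 -m jog '[[0,0.02,-0.14,0.5,0],[0,0.02,-0.11,0.5,0],[0,0.02,-0.09,0.5,0],[0,0.02,-0.07,0.5,0],[0,0,-0.05,0.5,0],[0,0,-0.03,0.4,0],[0,0,0,0.3,0],[0,0,0,0.25,0],[0,0,0,0.15,0],[0,0,0,0,0],[0,0,0,0,0]]'
python3 to.py .5533 .0952 .083 173.2
```

```text
time_s: 68.02
tool_pos: [0.5571, 0.0947, 0.089]
tool_rot: [-179.3, 1.9, 173.2]
force: [-2.4, 5.8, 17.3]
grip_width: 0.0092
grasp_force: 20.0
turn 0.00  x 0.19 y 0.00 z 0.30 from [0.5571 0.0947 0.089 ] 173.2
```

```bash
python3 -m jog '[[0.2,0,0,0,0],[0.4,0,0,0,0],[0.4,0,0,0,0],[0.4,0,0,0,0],[0.4,0,0,-0.4,0],[0.4,0,0,-0.9,0],[0.4,0,0,-0.9,0],[0.4,0,0,-0.9,0],[0.4,0,0,-0.9,0],[0.4,0,0,-0.9,0]]'
python3 -m jog '[[0.4,0,-0.9,0,0],[0.4,0,-0.9,0,0],[0.4,0,-0.9,0,0],[0.4,0,-0.9,0,0],[0.4,0,-0.9,0,0],[0.4,0,-0.9,0,0],[0.4,0,-0.9,0,0],[0.4,0,-0.9,0,0],[0.4,0,0,0,0],[0.4,0,0,0,0]]'
python3 - <<'E'
from h import *
c=shot('top');W=pts(c)
for m,ce in blobs(W,.075,.105,(200,120,320,240),200):
    P=W[m];A=np.c_[P[:,:2],np.ones(len(P))];k=np.linalg.lstsq(A,P[:,2],rcond=None)[0];print(ce,m.sum(),rect(P),np.median(P[:,2]),'slope',k[:2])
for t in tools(c,(360,140,480,245)):print(t)
cv2.imwrite('pics/t9c.png',cv2.resize(c['color'][105:305,165:495,::-1],None,fx=2.4,fy=2.4))
E
```

```text
time_s: 68.85
tool_pos: [0.552, 0.0925, 0.1836]
tool_rot: [-178.9, 1.6, 173.1]
force: [-0.1, 0.5, -0.6]
grip_width: 0.0348
grasp_force: 0.0
time_s: 69.68
tool_pos: [0.5347, -0.051, 0.1856]
tool_rot: [-178.9, 1.6, 172.9]
force: [0.5, -0.6, 0.6]
grip_width: 0.0347
grasp_force: 0.0
[256.00283889 180.73669269] 5636 ((567.620361328125, 222.63601684570312), (265.78125, 272.2811584472656), 83.3847427368164) 0.09134398545378475 slope [0.00047103 0.00274534]
(array([391., 141.]), array([ 0.716, -0.218]), -90.6, 0.106, 0.029, array([ 62.5,  67. , 108. ]))
(array([416., 141.]), array([ 0.715, -0.303]), -90.2, 0.052, 0.021, array([210., 176., 162.]))
(array([414., 174.]), array([ 0.598, -0.3  ]), -90.3, 0.176, 0.028, array([219. , 158.5,  95. ]))
(array([387., 218.]), array([ 0.443, -0.2  ]), 178.1, 0.068, 0.045, array([85.5, 62. , 41.5]))
(array([424., 219.]), array([ 0.44 , -0.327]), 78.2, 0.13, 0.045, array([130.,  85.,  45.]))
(array([469., 240.]), array([ 0.369, -0.472]), 104.1, 0.085, 0.041, array([71., 45., 31.]))
```

View pics/t9c.png

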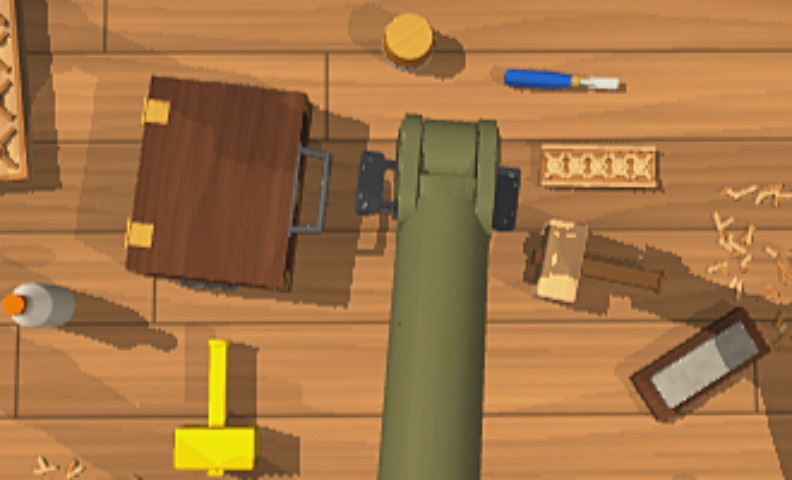

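The lid is shut: it lies at 91 mm with a slope of about 0.003. The border (600,165) and mallet (600,265) lie flat on the bench. The glue, wax and oilstone are in place, and the gripper touches nothing.

```bash
python3 -m jog '[[0.4,0,0,-0.5,0],[0.4,0,0,0,0],[0.4,0,0,0,0]]'
python3 -c "
from cell import env;print(env.sign_off())"
```

```text
time_s: 69.98
tool_pos: [0.5355, -0.0486, 0.1962]
tool_rot: [-178.9, 1.7, 173.2]
force: [-0.5, 0.0, -0.3]
grip_width: 0.0349
grasp_force: 0.0
the job is handed in; nothing more can be done
None
```

I handed the job in at about 70 s: the three tools I found lie in the shut chest with their edges towards the hinge, and the mallet and border lie flat on the bench; the sign-off returned no verdict.

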